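# Set up the colony reading station: chart on its kickstand, dishes in the dock

### The job

Set up the reading station. Unfold the kickstand leg of the reference chart as far as it goes, lift the chart out of its parking holder and stand it, leaning back on that leg, in the middle of the blue mat and square to it, with its coloured face towards the mat's yellow edge. Also bring every culture dish to the reading dock, one to a bay, and slide it in under the amber cover until it is fully home; keep the dishes level and leave the blue carton and the tape roll where they are.

Things in the scene. Friction and masses are not known exactly. Their poses are not given: they have to be found in the camera images.
- chart_top (a point): Reference chart: rigid white panel 120 wide, 140 high, 10 mm thick, 0.28 kg, coloured patches on its face, black leg hinged on its back. Point: middle of its upper edge. Axes: x from face to back, y along the width, z up the panel. It starts upright in the holder, leg folded. Upper 22 mm free on both sides for a grasp across the 10 mm thickness
- chart_base (a point): Middle of the chart's lower edge (half-way through its thickness), chart axes
- chart_mid (a point): Point of the chart 34 mm behind and 11 mm above chart_base in chart axes: about the middle of its footprint when it stands on the open leg
- leg (a joint): Angle of the leg from the chart's back: 0 folded, 0.56 rad open at its stop. Light friction (about 0.5 N at the pad) holds it where left. Hinge axis: along the chart's width, 10 mm behind the panel's mid-plane, 112 mm above its lower edge. On the fully open leg the panel leans back 0.31 rad
- leg_foot (a point): Centre of the round rubber foot (radius 4 mm, 26 mm wide) at the leg's end, 104 mm from the hinge axis
- holder: Grey parking holder, fixed, base 90 x 150 x 8 mm. Origin on the bench under the middle of the parked chart's lower edge; x from the chart's face to its back, y along its width. The chart stands on the base in two channels 38 mm high round its lower corners with 1.5 to 2 mm of play; the middle is open for the leg. The chart comes out straight upward
- mat: Thin blue mat, fixed, 130 (x) x 180 (y) mm, 3 mm thick; origin at the centre of its underside, on the bench. A yellow stripe runs along its -x edge. (A fixed black cable, about 7 mm thick, lies on the bench between the mat and the dock and passes to the right of the dock: do not set dishes or fingertips down on it)
- dock: Aluminium reading dock, fixed, three bays side by side. Origin: on the bench at the middle bay's home centre; +x into the bays, y across. Bays open to -x, no floor, pitch 74 mm, 66 between walls. Amber cover at x -22..+38 mm, underside 24, top 29 mm up (light bar at the back to 39). Back stop x +30. Rails 10 mm high run on from the walls to x -76. A dish that is home sticks out 8 mm from the cover
- bay0 (a point): Centre of a dish that is home in the left bay (+y side), half-way up the dish; dock axes
- bay1 (a point): The same for the middle bay
- bay2 (a point): The same for the right bay (-y side)
- dish_1_mid (a point): Closed round culture dish, 60 mm across, 15 mm high, about 45 g, lying flat on the bench; its centre, half-way up. May be absent
- dish_2_mid (a point): Another such dish, may be absent
- dish_3_mid (a point): Another such dish, may be absent
- blue_carton: Bystander: blue carton 45 x 60 x 50 mm, loose; origin at the centre of its underside
- tape: Bystander: roll of beige tape, 69 mm across, 19 mm high, loose; origin at the centre of its underside
- lever_pad (a point): Centre of the orange thumb pad (20 mm along the chart's width, 8 thick, 22 high) on a crank of the leg that rises above the panel's upper edge. Folded it lies 30 mm behind and 44 mm above the hinge axis, 42 mm to +y of the middle. Pushed towards the panel (chart -x, 28 mm, rising 9 mm) it turns the leg open. Axes: the leg's, equal to the chart's when folded
- pipette_pot: Obstacle: grey pot of pipettes, fixed; origin at the centre of its underside. The pipettes spread up to 0.1 m from its axis and stand about 0.3 m high: keep the gripper's body clear of them
There are look-alikes about, which are no part of the job. Leave any green or red look-alike of the part that bears dish_1_mid alone.

How it is judged:
By the outcome, as a careful person would: the job done as asked, in the order asked, and still so for the second after the job is handed in, with the robot touching nothing.
Of dish_1, dish_2, dish_3 only 2 to 3 are there at a start; the rules pass over those that are not, and their reading is None.
At some moment in a run one of dish_1, dish_2, dish_3 may be knocked a few centimetres aside while the robot is not near it.
It also fails if it takes over 210 s, if anything falls off the work surface, if the arm or the gripper's body presses on something with over 40 N, if the wrist force passes 120 N, or if a joint passes its speed limit or range.

### The arm

A 6-joint arm with a two-finger parallel gripper is mounted at the origin on the work surface; the furniture and walls round the work are solid. World frame = base frame: x ahead of the robot, y to its left, z up, the work surface at z = 0. Lengths are in m, angles in rad, forces in N, time in s.
With the tool pointing down it reaches from about 0.3 to 0.875 m from the base axis. Payload 6.4 kg.
Tool frame: the origin (TCP) lies on the mounting face of the last link; the fingertips stand 173 mm ahead of it and the grasp point (between the pads) lies 155 mm ahead of it (ctrl.grip_point_offset is the distance from the TCP to the grasp point, in m); z points along the fingers, y is the line along which they close (so a half turn about z gives the same grasp; the last joint's range is limited). The gripper opens to 85 mm and grips with 20 to 120 N. Pads are 22 mm wide; open, the fingers measure 114 mm over their backs; the gripper's body (76 mm by 85 mm) begins 54 mm behind the grasp point. The pads swing forward as they close: fully open they stand 13 mm farther back than shut.
Start: joints at [-1.529, 0.181, 1.607, -0, 1.354, -0.206], TCP at [0.141, -0.557, 0.405] pointing down, gripper open.
Joint ranges: [-2.99, 2.99], [-0.89, 2.07], [0.3, 2.58], [-1.14, 4.28], [0, 2.63], [-3.12, 3.12]. Speed limits (rad/s): [2.57, 2.57, 3.01, 3.14, 3.14, 3.14].

### API

Orientations are given as a unit quaternion [w, x, y, z].
In Python, from bench import status, imaging, ctrl, models gives the robot as it stands.
- The arm moves only by the tool send_rows, never from a script. Its argument "commands" is a list that holds one entry, the list of rows, each a list of 6 numbers: the shift along the tool's x, y, z normalised to -1 to 1, where 1 is 3 cm, then the turn, a rotation vector about the tool's x, y, z normalised to -1 to 1, where 1 is 0.1 rad. A call has 1 to 8 rows; each row shifts and turns the commanded pose from where the row before left it, along the tool's axes as they then stand; what a row does not reach is not made up. A row lasts 1/12 s, in which the tool goes at most 41.7 mm and 7.16 degrees, less where a joint would pass 70% of its speed; a pose out of reach is approached as far as the arm can. A call with a number of a shift or a turn outside -1 to 1 is refused whole. A call with a gripper value outside its range is refused whole. "jaw" is the opening, from 0 (shut) to 1 (fully open), set as the call begins (left out, the last holds). The fingers move at their own pace and stop on an object; the grip force is fixed at half the most. Time passes only in rows, so rows that do not move let the fingers close. It gives the time, the measured TCP pose, the force, the opening and the grip force at its end, in the units of the state.
- status.get_obs(): the state, without advancing time (a new reading comes with each control period).
- imaging.camera(name): name is "scene" or "top" or "wrist"; returns a dict with "image" (400x640x3 uint8, blue, green, red), "depth" (400x640 float32, m along the optical axis (not along the pixel's ray), 0 where there is no reading), "mtx" (3x3 intrinsics, pixels), "pose" (4x4, takes a point from camera to world coordinates). Camera axes: x right, y down, z forward; pixel columns grow to the right and rows downward; lengths in m; the calibration is good to about 2 mm. A picture is of the moment at which its call begins.
- ctrl.hand_in(): hands the job in; it is judged then, once.
Trained networks look in a picture, given as the dict that the camera call returned (one of the last four; its "shot" number tells which), for a name from the list of things; names that differ only in an ending like _2 or _b are one class to them, and where a whole thing is asked for, a point or a joint stands for the part that bears it (a point fixed in the world has none). Each returns a list of dicts, best first, with "confidence" (0 to 1); they miss things now and then, are a little off and sometimes report something else, mostly with a low value. They report only what shows in the picture. A call takes as long as a camera call. They do not tell look-alikes from the thing itself.
- models.recognise(picture, name): "centre" ([column, row] in pixels, amid what is visible of it).
- models.regions_of(picture, name): "region" (400x640 bool, what is visible of it) and "centre" ([column, row] in pixels, amid what is visible of it).
The state is a dict: "time_s": time; "q": joint angles; "dq": joint speeds; "joint_efforts": joint torques, N m; "eef_pos": TCP position; "eef_rot": TCP orientation; "wrist_force": force on the tool from outside, world axes, zero at the start; "torque": the same for the moment, N m; "opening": opening from 0.0 (shut) to 1.0 (fully open); "grasp_force": force on a finger pad.
Only numpy, scipy, OpenCV 4.12 (cv2) and the standard library are available. Lean on these libraries where they do the work, as an engineer would, in place of code of your own. Each camera call takes 0.05 s, during which the arm holds its last target. There are 200 camera calls.

## Working session

There is one attempt and no reset: what is moved stays moved. The work goes in short steps, Python scripts to look and compute and a tool call to move; the robot and the scene stay as the last step left them, time stands still between calls to the robot, and variables do not carry over. Pictures are saved under pics/ and viewed, at most 16 in all, crops included, and the job is handed in when it is done.

Besides the shell and the picture viewer there is one more tool, called after "Emit:" in YAML: its name, and indented under it one key for each argument. send_rows: Moves the arm, as the interface text tells. Its arguments: {"type":"object","properties":{"commands":{"type":"array"},"jaw":{"type":"number"}},"required":["commands"]}

```bash
ls; mkdir -p pics; python3 - <<'E'
from bench import status, imaging, ctrl, models
import cv2
print(status.get_obs())
for n in ("scene","top"):
    c=imaging.camera(n); cv2.imwrite(f"pics/{n}0.png",c["image"]); print(n,c["mtx"],c["pose"])
E
```

```text
pics
{'time_s': 0.0, 'q': array([-1.52931207e+00,  1.81533928e-01,  1.60800815e+00, -1.36546084e-06,
        1.35382016e+00, -2.06279406e-01]), 'dq': array([-0.0019992 , -0.00042597, -0.00101381, -0.00109478, -0.00124467,
       -0.00172115]), 'joint_efforts': array([ 7.67434040e-05, -4.44876981e+01, -3.51334476e+01, -2.23931111e-04,
        9.10861418e-03,  1.82755895e-05]), 'eef_pos': array([ 0.14102833, -0.55717079,  0.40378782]), 'eef_rot': array([-8.81844232e-04,  9.92336047e-01,  1.23565312e-01,  7.21578529e-05]), 'wrist_force': array([-0.10702973,  0.67378641, -0.7311477 ]), 'torque': array([-0.02464087, -0.01098262, -0.01134198]), 'grasp_force': 0.0, 'opening': 1.003908860433395}
scene [[422.37520266   0.         321.82635273]
 [  0.         422.37520266 193.72380482]
 [  0.           0.           1.        ]] [[-5.07763408e-01 -4.80776693e-01  7.14863689e-01 -4.99983252e-01]
 [-8.61496160e-01  2.84167289e-01 -4.20800806e-01  5.92852284e-01]
 [-8.29656399e-04 -8.29519574e-01 -5.58477026e-01  8.99252066e-01]
 [ 0.00000000e+00  0.00000000e+00  0.00000000e+00  1.00000000e+00]]
top [[483.01871745   0.         318.47612325]
 [  0.         483.01871745 208.43352195]
 [  0.           0.           1.        ]] [[ 0.01995862 -0.99763197  0.06581868  0.40515296]
 [-0.99977024 -0.02042951 -0.0064891  -0.019778  ]
 [ 0.00781838 -0.06567405 -0.9978105   1.5881398 ]
 [ 0.          0.          0.          1.        ]]
```

View pics/scene0.png

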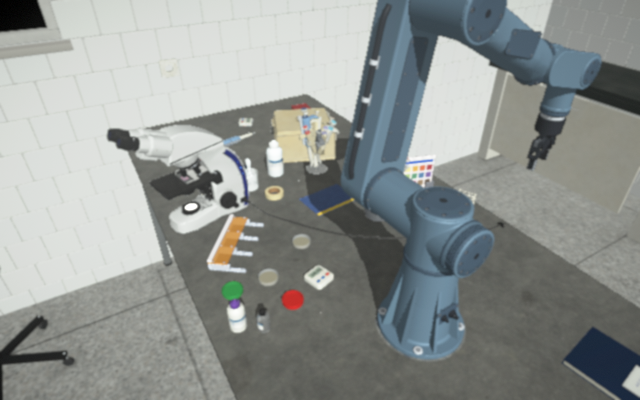

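View pics/top0.png

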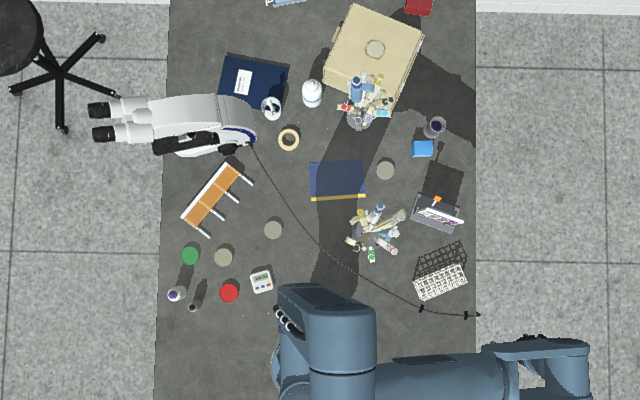

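The views show the dock near top-image (212,200), the mat at (337,180) with its yellow edge facing the robot, and the chart at (437,212) with its orange pad at (437,199). Clear dishes are at (385,170), (273,229) and (223,256). Pipette pots stand at (375,230) and (365,100), and the carton is at (423,149).

```bash
cat > h.py <<'E'
from bench import status, imaging, ctrl, models
import cv2, numpy as np
from scipy.spatial.transform import Rotation as R
np.set_printoptions(precision=4,suppress=True)
def cloud(c):
    d=c["depth"];v,u=np.mgrid[:d.shape[0],:d.shape[1]];K=c["mtx"]
    p=np.stack([(u-K[0,2])/K[0,0]*d,(v-K[1,2])/K[1,1]*d,d],-1)
    w=p@c["pose"][:3,:3].T+c["pose"][:3,3]; w[d==0]=np.nan
    return w
def ray(c,uv,z):
    K=c["mtx"];T=c["pose"];r=T[:3,:3]@np.array([(uv[0]-K[0,2])/K[0,0],(uv[1]-K[1,2])/K[1,1],1])
    return T[:3,3]+r*(z-T[2,3])/r[2]
def proj(c,p):
    T=c["pose"];q=(np.asarray(p)-T[:3,3])@T[:3,:3];K=c["mtx"]
    return q[...,:2]/q[...,2:]*K[0,0]+K[:2,2]
def Rt(o=None):
    o=o or status.get_obs();q=o["eef_rot"];return R.from_quat([q[1],q[2],q[3],q[0]])
def rel(target,yaw,tilt=None):
    """rows units needed: tool-frame shift (in 3cm) and turn (in .1rad) to place TCP at target with tool down, tool y-axis at yaw (world), """
    o=status.get_obs();A=Rt(o)
    y=np.array([np.cos(yaw),np.sin(yaw),0]);z=np.array([0,0,-1.]);best=None
    for s in (1,-1):
        B=R.from_matrix(np.stack([np.cross(s*y,z),s*y,z],1)); t=(A.inv()*B).as_rotvec()
        if best is None or np.linalg.norm(t)<np.linalg.norm(best): best=t
    print("eef",o["eef_pos"],"t",o["time_s"],"q",o["q"])
    print("shift now",A.inv().apply(np.asarray(target)-o["eef_pos"])/.03,"turn",best/.1, "shift after turn",(A*R.from_rotvec(best)).inv().apply(np.asarray(target)-o["eef_pos"])/.03)
E
python3 - <<'E'
from h import *
c=imaging.camera("top");W=cloud(c)
cv2.imwrite("pics/dock.png",cv2.resize(c["image"][140:320,150:330],None,fx=3.2,fy=3.2,interpolation=cv2.INTER_CUBIC))
cv2.imwrite("pics/chart.png",cv2.resize(c["image"][120:300,330:480],None,fx=3.2,fy=3.2,interpolation=cv2.INTER_CUBIC))
for n in ["dish_1_mid","chart_top","holder","mat","dock","blue_carton","tape","lever_pad","pipette_pot"]:
    for r in models.regions_of(c,n)[:5]:
        m=r["region"]; p=W[m];p=p[~np.isnan(p[:,0])]
        rc=cv2.minAreaRect(p[:,:2].astype(np.float32)) if len(p)>3 else None
        print(n,round(r["confidence"],2),r["centre"],m.sum(),"med",np.nanmedian(p,0),"z",p[:,2].min(),p[:,2].max(),"rect",rc)
E
```

```text
dish_1_mid 0.82 [229.6, 294.3] 269 med [0.2308 0.2553 0.0143] z 0.0054316474319813235 0.025567045228859886 rect ((0.23115867376327515, 0.2547950744628906), (0.056655749678611755, 0.057748597115278244), 63.676998138427734)
dish_1_mid 0.7 [189.6, 258.9] 294 med [0.3489 0.3861 0.0141] z -0.006311959776426068 0.023120442241676198 rect ((0.34901857376098633, 0.3876239061355591), (0.058561332523822784, 0.06248975172638893), 1.333614468574524)
dish_1_mid 0.5 [224.7, 256.6] 280 med [0.3453 0.2768 0.0146] z -0.0028916478302760673 0.022083422094605565 rect ((0.3450966477394104, 0.27664685249328613), (0.05843716859817505, 0.05823827162384987), 3.6026382446289062)
chart_top 0.77 [436.1, 213.0] 446 med [ 0.4913 -0.3931  0.1284] z 0.0007637466512895319 0.18108702437603674 rect ((0.49816033244132996, -0.40110713243484497), (0.10265307128429413, 0.09550134837627411), 19.105669021606445)
holder 0.58 [432.1, 214.5] 904 med [ 0.5062 -0.3979  0.0075] z -0.006591019184960745 0.15898182220679247 rect ((0.5016982555389404, -0.41220948100090027), (0.15533347427845, 0.09370280057191849), 70.787353515625)
mat
[... 1460 characters left out ...]
7, 0.06333267688751221), 1.2220219373703003)
lever_pad 0.46 [436.0, 204.0] 80 med [ 0.5249 -0.3787  0.1328] z 0.0007637466512895319 0.18108702437603674 rect ((0.5208305716514587, -0.4060589373111725), (0.07689648866653442, 0.04675855487585068), 81.42325592041016)
pipette_pot 0.63 [270.7, 229.4] 231 med [0.439  0.1198 0.0141] z -0.006400348816361756 0.023843159485386733 rect ((0.4390285313129425, 0.11959541589021683), (0.05244624987244606, 0.05260592699050903), 0.875178873538971)
pipette_pot 0.15 [210.6, 193.5] 1424 med [0.5412 0.3249 0.0295] z -0.005821278893896054 0.04944591053215097 rect ((0.537216305732727, 0.3128841519355774), (0.11783091723918915, 0.2329702377319336), 56.09101486206055)
```

View pics/dock.png

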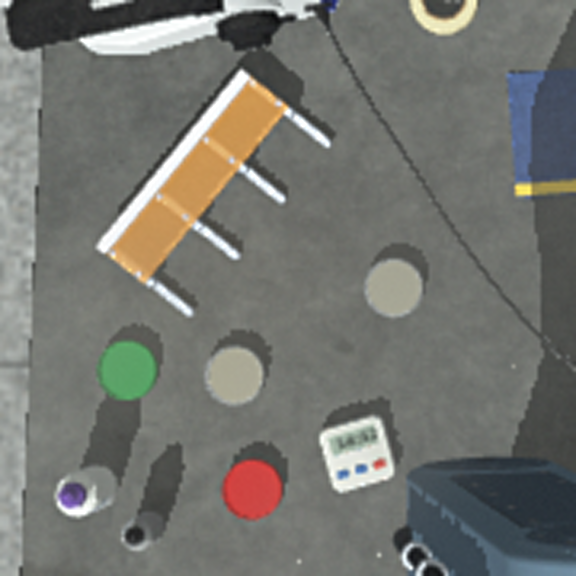

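View pics/chart.png

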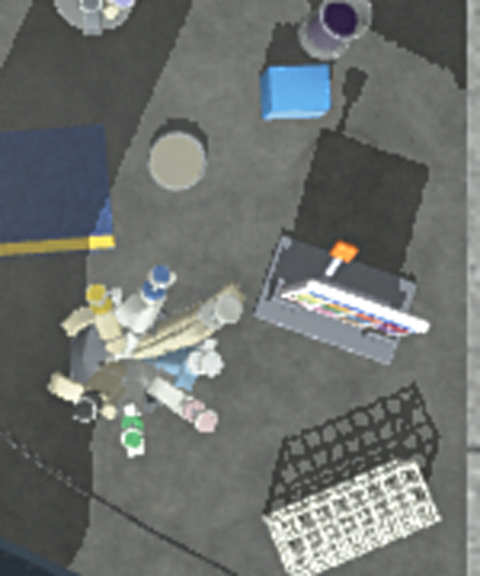

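Chart face points towards the robot (-x) and its lever pad is on the far side. The dock's bays open to the lower right. Next I'll refine the geometry.

```bash
python3 - <<'E'
from h import *
c=imaging.camera("top");W=cloud(c);im=c["image"].astype(int)
b,g,r=im[...,0],im[...,1],im[...,2]
def rect(m,z=None):
    p=W[m];p=p[~np.isnan(p[:,0])]
    return len(p),np.median(p,0),cv2.minAreaRect(p[:,:2].astype(np.float32))
box=np.zeros(b.shape,bool)
m=box.copy();m[150:250,170:260]=True
or_=(r-b>70)&(r>120)&m
u=np.argwhere(or_)[:,::-1]; P=np.array([ray(c,x,.029) for x in u])
print("cover",len(u),cv2.minAreaRect(P[:,:2].astype(np.float32)))
m=box.copy();m[180:235,405:475]=True
o2=(r-b>100)&(r>150)&(g<170)&(g>60)&m
print("pad px",np.argwhere(o2)[:,::-1].mean(0),rect(o2))
w=m&(W[...,2]>.125)&(W[...,2]<.16)&(b>100)
print("panel top",rect(w))
# dishes clear, fit circles
gray=((r-b>5)&(abs(r-g)<15)&(g>130)&(r<200))
for (x,y) in [(385,170),(273,229),(223,256)]:
    m=box.copy();m[y-14:y+15,x-14:x+15]=True
    mm=m&gray; u=np.argwhere(mm)[:,::-1].mean(0); print("dish",mm.sum(),u,ray(c,u,.015)[:2])
    q=m&(W[...,2]>.008)&(W[...,2]<.03); print("  depth",q.sum(),rect(q)[1:])
for n,(x0,x1,y0,y1) in {"pot1":(345,410,200,265),"pot2":(335,395,70,132)}.items():
    m=box.copy();m[y0:y1,x0:x1]=True
    for lo,hi in((.03,.1),(.1,.2),(.2,.4)):
        q=m&(W[...,2]>lo)&(W[...,2]<hi); p=W[q]
        if len(p): print(n,lo,len(p),"x",p[:,0].min(),p[:,0].max(),"y",p[:,1].min(),p[:,1].max(),"zmax",p[:,2].max())
yl=(r-b>80)&(r>120)&(np.mgrid[:400,:640][1]>300)&(np.mgrid[:400,:640][1]<375)&(np.mgrid[:400,:640][0]>185)&(np.mgrid[:400,:640][0]<206)
u=np.argwhere(yl)[:,::-1];P=np.array([ray(c,x,.003) for x in u]);print("stripe",cv2.minAreaRect(P[:,:2].astype(np.float32)))
rel([.52,-.33,.40],-.335)
E
```

```text
cover 1017 ((0.5417215824127197, 0.31684285402297974), (0.04802169278264046, 0.22827808558940887), 52.467899322509766)
pad px [437.8421 200.8421] (19, array([ 0.5378, -0.3806,  0.1685]), ((0.511939287185669, -0.3972451984882355), (0.08051864802837372, 0.016504863277077675), 38.065574645996094))
panel top (208, array([ 0.491 , -0.3965,  0.1462]), ((0.4958729147911072, -0.4104664623737335), (0.12055804580450058, 0.03755519539117813), 66.03812408447266))
dish 204 [384.6569 170.0637] [ 0.6397 -0.2448]
  depth 255 (array([ 0.6403, -0.2459,  0.0145]), ((0.6422969698905945, -0.24976281821727753), (0.05890069901943207, 0.07218585908412933), 16.974258422851562))
dish 221 [272.7557 229.4796] [0.4373 0.1173]
  depth 260 (array([0.4372, 0.1166, 0.0143]), ((0.4399189352989197, 0.11682967841625214), (0.08849659562110901, 0.07392508536577225), 9.601901054382324))
dish 229 [223.1616 256.8821] [0.3454 0.2754]
  depth 268 (array([0.3451, 0.2766, 0.0147]), ((0.3380562365055084, 0.27503785490989685), (0.08915500342845917, 0.060580383986234665), 16.15360450744629))
pot1 0.03 62 x 0.38104859882696057 0.49
[... 301 characters left out ...]
ax 0.2555379849357573
pot2 0.03 181 x 0.8271088773095377 0.9146264551914047 y -0.2662149950230841 -0.07375800123366844 zmax 0.09992395427497436
pot2 0.1 1707 x 0.737129469029177 0.9266321506957702 y -0.2595824995344935 -0.07071716966726782 zmax 0.1999807739748125
pot2 0.2 705 x 0.7479088339202102 0.8945874482487688 y -0.23824672253129875 -0.08751667950734555 zmax 0.26758158249188657
stripe ((0.5490193963050842, -0.09370949119329453), (0.010131221264600754, 0.17901551723480225), 5.185061454772949)
eef [ 0.141  -0.5575  0.4047] t 0.65 q [-1.5293  0.1808  1.607   0.      1.3538 -0.2063]
shift now [14.1059 -4.2523  0.1563] turn [-0.     -0.0001 -9.8801] shift after turn [11.3136  9.4373  0.1562]
```

Emit:
send_rows:
  commands:
    - [[1, -0.18, 0, 0, 0, 0], [1, -0.18, 0, 0, 0, 0], [1, -0.18, 0, 0, 0, 0], [1, -0.18, 0, 0, 0, 0], [1, -0.18, 0, 0, 0, 0], [1, -0.18, 0, 0, 0, 0], [1, -0.18, 0, 0, 0, 0], [1, -0.18, 0, 0, 0, 0]]
  jaw: 1

```text
time_s: 1.32
eef_pos: [0.3644, -0.4559, 0.4048]
eef_rot: [0.0, 0.992, 0.124, 0.0]
wrist_force: [-0.1, -0.1, 0.4]
opening: 0.999
grasp_force: 0.0
```

Emit:
send_rows:
  commands:
    - [[1, -0.18, 0, 0, 0, 0], [1, -0.18, 0, 0, 0, 0], [1, -0.18, 0, 0, 0, 0], [1, -0.18, 0, 0, 0, 0], [1, -0.18, 0, 0, 0, 0], [1, -0.18, 0, 0, 0, 0], [0, 0, 0, 0, 0, -0.98], [0, 0, 0, 0, 0, -0.98]]

```text
time_s: 1.98
eef_pos: [0.5313, -0.3798, 0.4043]
eef_rot: [-0.0, 0.975, 0.224, -0.0]
wrist_force: [-0.0, -0.7, -0.3]
opening: 0.996
grasp_force: 0.0
```

Emit:
send_rows:
  commands:
    - [[0, 0, 0, 0, 0, -0.99], [0, 0, 0, 0, 0, -0.99], [0, 0, 0, 0, 0, -0.99], [0, 0, 0, 0, 0, -0.99], [0, 0, 0, 0, 0, -0.99], [0, 0, 0, 0, 0, -0.99], [0, 0, 0, 0, 0, -0.99], [0, 0, 0, 0, 0, -0.99]]

```text
time_s: 2.65
eef_pos: [0.5297, -0.3811, 0.4046]
eef_rot: [-0.0, 0.814, 0.581, -0.0]
wrist_force: [1.0, -0.3, -0.2]
opening: 1.003
grasp_force: 0.0
```

```bash
python3 - <<'E'
from h import *
c=imaging.camera("wrist");W=cloud(c);cv2.imwrite("pics/w1.png",c["image"])
o=status.get_obs();print(o["eef_pos"],o["q"],Rt(o).as_matrix(),c["pose"])
for z0,z1 in((.135,.16),(.16,.19),(.003,.013),(.03,.06)):
    m=(W[...,2]>z0)&(W[...,2]<z1); p=W[m]; print(z0,len(p), cv2.minAreaRect(p[:,:2].astype(np.float32)) if len(p)>3 else 0)
np.save("w1.npy",W)
E
```

```text
[ 0.5297 -0.3812  0.4046] [-0.8053  0.3505  1.3974 -0.      1.3938 -0.4808] [[ 0.3188  0.9478 -0.0001]
 [ 0.9478 -0.3188  0.0001]
 [ 0.     -0.0001 -1.    ]] [[ 0.9461 -0.3103 -0.0933  0.5541]
 [-0.324  -0.9057 -0.2732 -0.3125]
 [ 0.0003  0.2887 -0.9574  0.3747]
 [ 0.      0.      0.      1.    ]]
0.135 2712 ((0.4759460687637329, -0.31948959827423096), (0.09575797617435455, 0.28025683760643005), 15.963916778564453)
0.16 1669 ((0.48506826162338257, -0.28762128949165344), (0.07646287977695465, 0.22481517493724823), 45.277469635009766)
0.003 8146 ((0.4369167983531952, -0.36574143171310425), (0.3571361005306244, 0.900344967842102), 89.48133850097656)
0.03 6991 ((0.5045939683914185, -0.33278125524520874), (0.5601269006729126, 0.27209120988845825), 10.124267578125)
```

View pics/w1.png

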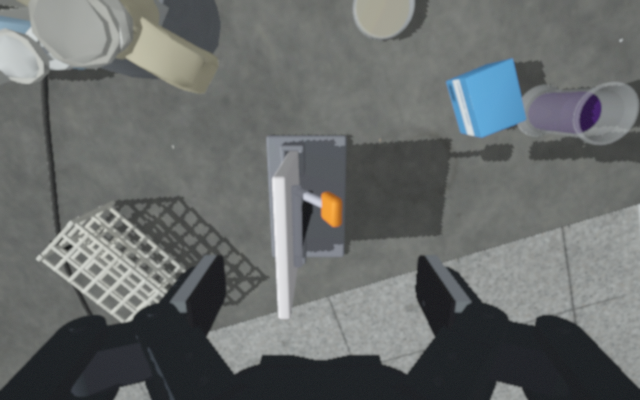

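The wrist view shows the panel's top edge running from about (280,180) to (284,318), the pad at (331,209), and the holder base from (267,136) to (348,256).

```bash
python3 - <<'E'
from h import *
W=np.load("w1.npy");im=cv2.imread("pics/w1.png").astype(int);b,g,r=im[...,0],im[...,1],im[...,2]
m=np.zeros(b.shape,bool);m[150:325,262:315]=True
q=m&(W[...,2]>.142)&(W[...,2]<.153)&(im.min(-1)>130); p=W[q]
u=np.argwhere(q); print(len(p),"px",u.min(0),u.max(0),"top",p.mean(0),cv2.minAreaRect(p[:,:2].astype(np.float32)), cv2.fitLine(p[:,:2].astype(np.float32),cv2.DIST_HUBER,0,.01,.01).ravel())
m=np.zeros(b.shape,bool);m[185:230,310:350]=True
q=m&(r-b>100)&(W[...,2]>.14);p=W[q];print("pad",len(p),np.median(p,0),p.min(0),p.max(0),cv2.minAreaRect(p[:,:2].astype(np.float32)))
m=np.zeros(b.shape,bool);m[125:262,255:355]=True
q=m&(W[...,2]>.004)&(W[...,2]<.012);p=W[q];print("holder",len(p),cv2.minAreaRect(p[:,:2].astype(np.float32)))
E
```

```text
2020 px [175 273] [319 314] top [ 0.4932 -0.4028  0.1483] ((0.49880871176719666, -0.41136685013771057), (0.11975029855966568, 0.03006390482187271), 69.98899841308594) [ 0.3351  0.9422  0.4928 -0.4024]
pad 546 [ 0.539  -0.3787  0.1748] [ 0.5303 -0.3899  0.1601] [ 0.5463 -0.37    0.1791] ((0.5385018587112427, -0.3799701929092407), (0.019383283331990242, 0.011688902974128723), 71.23989868164062)
holder 4916 ((0.5034599304199219, -0.41254323720932007), (0.1480366736650467, 0.09016616642475128), 71.19223022460938)
```

Emit:
send_rows:
  commands:
    - [[0.17, 0.75, 0, 0, 0, 0.1], [0, 0.74, 0, 0, 0, 0], [0, 0, 0, 0, 0, 0], [0, 0, 0, 0, 0, 0], [0, 0, 0.8, 0, 0, 0], [0, 0, 0.8, 0, 0, 0], [0, 0, 0.85, 0, 0, 0], [0, 0, 0, 0, 0, 0]]
  jaw: 0

```text
time_s: 3.37
eef_pos: [0.5713, -0.3898, 0.3249]
eef_rot: [-0.005, 0.818, 0.575, -0.001]
wrist_force: [-1.2, 1.2, -1.2]
opening: -0.001
grasp_force: 0.0
```

```bash
python3 - <<'E'
from h import *
W=np.load("w1.npy");im=cv2.imread("pics/w1.png").astype(int)
ex=np.array([.944,-.329]);ey=np.array([.329,.944]);O=np.array([.489,-.4055])
m=np.zeros(W.shape[:2],bool);m[170:325,262:315]=True
q=m&(W[...,2]>.1455)&(W[...,2]<.152)&(im.min(-1)>130);p=W[q][:,:2]-O
x=p@ex;y=p@ey
for lo in np.arange(-.06,.06,.02):
    s=(y>lo)&(y<lo+.02); print(round(lo,2),s.sum(),np.percentile(x[s],[3,50,97]) if s.any() else 0)
print("y",np.percentile(y,[1,99]))
c=imaging.camera("wrist");cv2.imwrite("pics/w2.png",c["image"])
o=status.get_obs();print(o["eef_pos"],o["opening"],o["wrist_force"]); d=o["eef_pos"][:2]-O; print("tool chart xy",d@ex,d@ey)
E
```

```text
-0.06 266 [-0.0022  0.0026  0.0072]
-0.04 278 [-0.0024  0.0024  0.0069]
-0.02 305 [-0.0025  0.0026  0.007 ]
0.0 328 [-0.0026  0.0022  0.0069]
0.02 359 [-0.0027  0.0024  0.0114]
0.04 358 [-0.0029  0.0022  0.026 ]
y [-0.06    0.0569]
[ 0.5719 -0.3903  0.3277] -0.003459288356904423 [-0.6316 -0.0729  0.5257]
tool chart xy 0.07331028658610156 0.04161587248538298
```

View pics/w2.png

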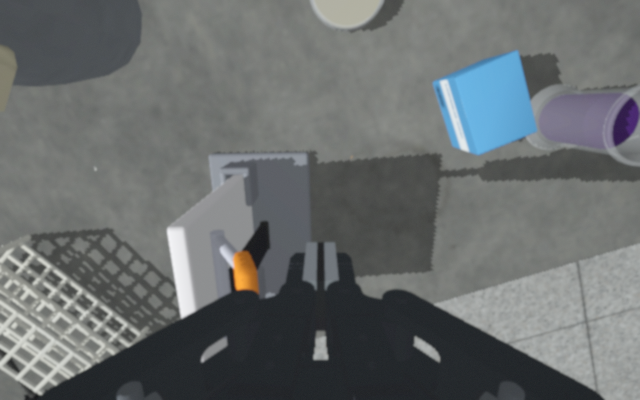

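The pad, at (245,272), lies just to the panel side of the closed fingertips at (320,250). I'll push along -tool y.

Emit:
send_rows:
  commands:
    - [[0, -0.3, 0, 0, 0, 0], [0, -0.3, 0, 0, 0, 0], [0, -0.2, 0, 0, 0, 0], [0, -0.2, 0, 0, 0, 0], [0, -0.1, 0, 0, 0, 0], [0, 0, 0, 0, 0, 0], [0, 0, 0, 0, 0, 0]]

```text
time_s: 4.0
eef_pos: [0.5425, -0.3802, 0.3319]
eef_rot: [0.0, 0.818, 0.575, 0.0]
wrist_force: [-1.0, 1.5, 0.6]
opening: 0.001
grasp_force: 0.0
```

```bash
cat >> h.py <<'E'
ex=np.array([.944,-.329]);ey=np.array([.329,.944]);O=np.array([.4907,-.4077])
def cst():
    o=status.get_obs();d=o["eef_pos"][:2]-O;f=o["wrist_force"];print("t",o["time_s"],"chart xy",d@ex,d@ey,"z",o["eef_pos"][2],"F",f,"Fx",f[:2]@ex,"open",o["opening"])
E
python3 - <<'E'
from h import *
c=imaging.camera("wrist");cv2.imwrite("pics/w3.png",c["image"]);cst()
E
```

```text
t 4.05 chart xy 0.03990556017405948 0.04303372759980996 z 0.33166045739242955 F [ 0.6064 -0.6618 -0.0258] Fx 0.7902283300897055 open -0.0008613569393626126
```

View pics/w3.png

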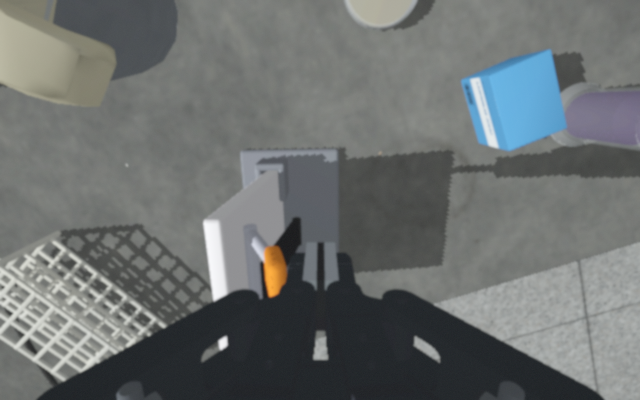

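The fingers, at (290,275), now touch the pad at (275,270), and the leg has begun to show. I'll keep pushing.

Emit:
send_rows:
  commands:
    - [[0, -0.1, 0, 0, 0, 0], [0, 0, 0, 0, 0, 0], [0, -0.1, 0, 0, 0, 0], [0, 0, 0, 0, 0, 0], [0, -0.07, 0, 0, 0, 0], [0, 0, 0, 0, 0, 0], [0, 0, 0, 0, 0, 0]]

```text
time_s: 4.63
eef_pos: [0.5347, -0.3773, 0.3311]
eef_rot: [-0.0, 0.818, 0.575, -0.0]
wrist_force: [-0.3, -0.4, 0.2]
opening: 0.001
grasp_force: 0.2
```

```bash
python3 - <<'E'
from h import *
for i in range(2): imaging.camera("wrist");cst()
E
```

```text
t 4.6833 chart xy 0.03157054780441357 0.04317213228183727 z 0.331105184492711 F [-0.3432 -0.3831 -0.2168] Fx -0.1979164764781207 open -0.0025362784292354153
t 4.7333 chart xy 0.031608396864281456 0.04318416501545942 z 0.33109531142044474 F [0.938  0.0759 0.2192] Fx 0.8604475676415921 open 0.004780949347385914
```

Emit:
send_rows:
  commands:
    - [[0, -0.07, 0, 0, 0, 0], [0, 0, 0, 0, 0, 0], [0, 0, 0, 0, 0, 0]]

```text
time_s: 4.98
eef_pos: [0.5328, -0.3766, 0.3312]
eef_rot: [-0.0, 0.818, 0.575, -0.0]
wrist_force: [0.4, -0.2, 0.3]
opening: 0.003
grasp_force: 0.2
```

```bash
python3 - <<'E'
from h import *
for i in range(2): c=imaging.camera("wrist");cst()
cv2.imwrite("pics/w4.png",c["image"])
E
```

```text
t 5.0333 chart xy 0.029492636040477936 0.043226780554098794 z 0.3311468395892705 F [ 0.4114 -0.8149  0.1566] Fx 0.6565008905653065 open -0.0036771275035604764
t 5.0833 chart xy 0.02948856052378763 0.043174632075104524 z 0.33112607441774533 F [ 0.1355 -0.5847  1.0275] Fx 0.32030883096302365 open -0.0010259050175967907
```

Emit:
send_rows:
  commands:
    - [[0, -0.07, 0, 0, 0, 0], [0, 0, 0, 0, 0, 0], [0, 0, 0, 0, 0, 0]]

```text
time_s: 5.33
eef_pos: [0.5308, -0.3759, 0.3312]
eef_rot: [-0.0, 0.818, 0.575, -0.0]
wrist_force: [0.6, -0.2, 1.0]
opening: -0.002
grasp_force: 0.2
```

Emit:
send_rows:
  commands:
    - [[0, -0.07, 0, 0, 0, 0], [0, 0, 0, 0, 0, 0], [0, 0, 0, 0, 0, 0]]

```text
time_s: 5.58
eef_pos: [0.5288, -0.3752, 0.3312]
eef_rot: [-0.0, 0.818, 0.575, -0.0]
wrist_force: [-0.3, -0.3, -0.4]
opening: 0.002
grasp_force: 0.2
```

```bash
python3 - <<'E'
from h import *
for i in range(2): c=imaging.camera("wrist");cst()
cv2.imwrite("pics/w4.png",cv2.resize(c["image"][140:340,180:380],None,fx=2.5,fy=2.5))
E
```

```text
t 5.6333 chart xy 0.025281420101260818 0.04325130505736387 z 0.3311624175546103 F [ 0.0362  0.1754 -0.3922] Fx -0.023513513525475982 open 0.0017712016329846135
t 5.6833 chart xy 0.02529986684813966 0.043230800604833045 z 0.3311613354452454 F [ 0.3125  0.3614 -0.0576] Fx 0.17608083020670617 open 0.00373166392259967
```

View pics/w4.png

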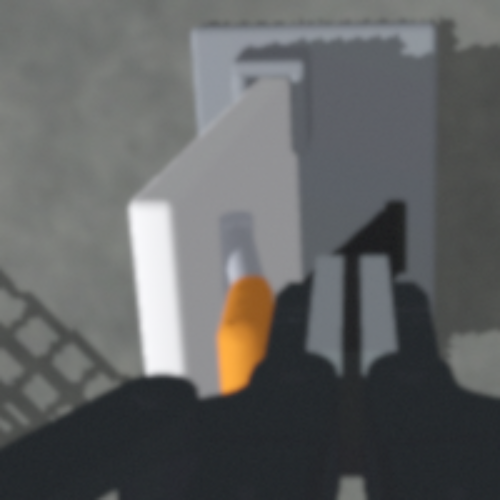

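The pad at crop (245,330) is still behind the panel edge at (155,300). The leg is opening and there's no stop force yet.

Emit:
send_rows:
  commands:
    - [[0, -0.07, 0, 0, 0, 0], [0, 0, 0, 0, 0, 0], [0, -0.07, 0, 0, 0, 0], [0, 0, 0, 0, 0, 0], [0, 0, 0, 0, 0, 0]]

```text
time_s: 6.1
eef_pos: [0.5248, -0.3738, 0.3313]
eef_rot: [0.0, 0.818, 0.575, -0.0]
wrist_force: [0.1, -0.7, -0.1]
opening: -0.002
grasp_force: 0.2
```

```bash
python3 - <<'E'
from h import *
for i in range(2): c=imaging.camera("wrist");cst()
E
```

```text
t 6.15 chart xy 0.0210958722267089 0.04324735226447333 z 0.3312125617592807 F [ 0.2989 -0.2027  0.4928] Fx 0.3488668050644045 open -0.0010639220729806416
t 6.2 chart xy 0.02111185749611178 0.04326904971516737 z 0.33117741637490317 F [ 0.1458  0.2826 -0.7599] Fx 0.04462389367070907 open -0.0009163002328688531
```

Emit:
send_rows:
  commands:
    - [[0, -0.07, 0, 0, 0, 0], [0, 0, 0, 0, 0, 0], [0, -0.07, 0, 0, 0, 0], [0, 0, 0, 0, 0, 0], [0, 0, 0, 0, 0, 0]]

```text
time_s: 6.62
eef_pos: [0.5209, -0.3723, 0.3312]
eef_rot: [-0.0, 0.818, 0.575, -0.0]
wrist_force: [0.1, -0.7, 1.0]
opening: -0.003
grasp_force: 0.3
```

```bash
python3 - <<'E'
from h import *
for i in range(2): c=imaging.camera("wrist");cst()
cv2.imwrite("pics/w5.png",cv2.resize(c["image"][140:340,180:380],None,fx=2.5,fy=2.5))
W=cloud(c);im=c["image"].astype(int);b,g,r=im[...,0],im[...,1],im[...,2]
q=(r-b>100)&(W[...,2]>.14);q[:,:230]=0;q[:,330:]=0;q[:200]=0
p=W[q];d=p[:,:2]-O;print("pad",len(p),np.percentile(d@ex,[3,50,97]),np.percentile(d@ey,[3,97]),np.percentile(p[:,2],[3,97]))
q=(im.max(-1)<50)&(W[...,2]<.08)&(W[...,2]>.008);q[330:]=0;p=W[q];d=p[:,:2]-O;s=(abs(d@ex)<.1)&(abs(d@ey)<.04);print("leg",s.sum(),(d@ex)[s].max() if s.any() else 0,p[s,2].min() if s.any() else 0)
E
```

```text
t 6.6667 chart xy 0.016873124210581944 0.04329945344650654 z 0.33119399141803374 F [ 0.2801 -0.262   0.4063] Fx 0.3506225352033385 open -0.0019056457969547774
t 6.7167 chart xy 0.016897863241674256 0.04331099561375377 z 0.33117318043777355 F [ 0.2152 -0.3249 -0.1097] Fx 0.30998665366686073 open 0.0027907266842231316
pad 730 [-0.0043 -0.0005  0.0032] [0.0408 0.0513] [0.1694 0.1867]
leg 719 0.059428354347574985 0.03367819681383172
```

```bash
python3 - <<'E'
from h import *
c=imaging.camera("wrist");cst();W=cloud(c);im=c["image"].astype(int);b,g,r=im[...,0],im[...,1],im[...,2]
d=W[...,:2]-O;X=d@ex;Y=d@ey;Z=W[...,2]
for y in np.arange(-.06,.06,.02):
    s=(Z>.143)&(Z<.153)&(im.min(-1)>130)&(Y>y)&(Y<y+.02)&(abs(X)<.03)
    print(y,s.sum(),np.percentile(X[s],[3,50,97]) if s.any() else 0,np.median(Z[s]) if s.any() else 0)
s=(im.max(-1)<60)&(Z<.1)&(Z>.008)&(abs(Y)<.02)&(X>0)&(X<.1)
print("leg",s.sum()); 
for z in np.arange(.02,.1,.01):
    t=s&(Z>z)&(Z<z+.01); print(round(z,2),t.sum(),np.percentile(X[t],[5,50,95]) if t.any() else 0)
E
```

```text
t 6.7667 chart xy 0.01691848964130202 0.04333313556034184 z 0.33112521891933144 F [ 0.116  -0.2841 -0.2088] Fx 0.2030263363219994 open -0.002591567180753991
-0.06 0 0 0
-0.039999999999999994 0 0 0
-0.01999999999999999 0 0 0
1.3877787807814457e-17 72 [-0.0176 -0.0143 -0.0124] 0.1483728948466474
0.020000000000000018 478 [-0.018  -0.0143 -0.0087] 0.14836216922023152
0.04000000000000002 806 [-0.0181 -0.0126 -0.0026] 0.14826830071049663
leg 784
0.02 0 0
0.03 137 [0.0549 0.0578 0.0599]
0.04 168 [0.0488 0.0529 0.0554]
0.05 213 [0.0424 0.0462 0.05  ]
0.06 160 [0.0352 0.0403 0.0433]
0.07 100 [0.0301 0.0333 0.0367]
0.08 5 [0.0299 0.03   0.0306]
0.09 0 0
```

View pics/w5.png

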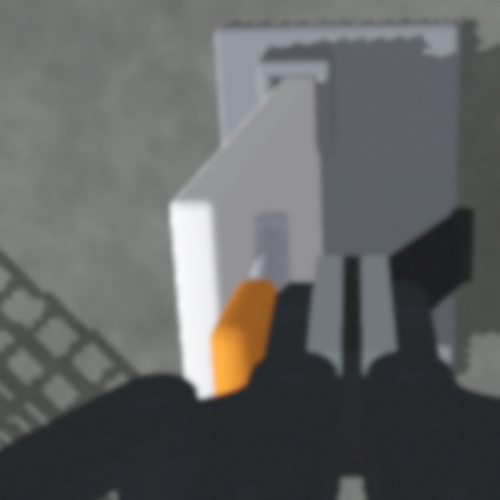

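The panel has tipped forward within the channel play: its top edge is at about -13 mm, and the leg angle is about 0.46. I'll push further until the stop is felt.

Emit:
send_rows:
  commands:
    - [[0, -0.07, 0, 0, 0, 0], [0, 0, 0, 0, 0, 0], [0, -0.07, 0, 0, 0, 0], [0, 0, 0, 0, 0, 0], [0, 0, 0, 0, 0, 0]]

```text
time_s: 7.18
eef_pos: [0.5169, -0.371, 0.3313]
eef_rot: [0.0, 0.818, 0.575, -0.0]
wrist_force: [0.7, -0.6, -0.3]
opening: -0.001
grasp_force: 0.4
```

```bash
cat >> h.py <<'E'
def leg(c):
    W=cloud(c);im=c["image"].astype(int);d=W[...,:2]-O;X=d@ex;Y=d@ey;Z=W[...,2]
    s=(Z>.143)&(Z<.153)&(im.min(-1)>130)&(Y>-.06)&(Y<.035)&(abs(X)<.05)
    t=np.median(X[s]) if s.any() else np.nan
    s=(im.max(-1)<60)&(Z<.08)&(Z>.035)&(abs(Y)<.02)&(X>0)&(X<.12)
    l=np.arctan(-np.polyfit(Z[s],X[s],1)[0]) if s.sum()>50 else np.nan
    print("top x",t,"leg to vertical",l,"maxX",X[s].max() if s.any() else 0, s.sum())
E
python3 - <<'E'
from h import *
for i in range(2): c=imaging.camera("wrist");cst()
leg(c)
E
```

```text
t 7.2333 chart xy 0.012721900320262262 0.04334434865652717 z 0.33123733752599904 F [-0.0899 -0.5197  1.2607] Fx 0.08614245892854057 open -0.0011516134387014045
t 7.2833 chart xy 0.012736591939212916 0.04332316288394457 z 0.3312402936668437 F [0.1246 0.7781 0.8468] Fx -0.1383214257208446 open -0.003657624979997342
top x -0.017701180591062286 leg to vertical 0.6627387127558465 maxX 0.06710981741971696 1000
```

Emit:
send_rows:
  commands:
    - [[0, -0.07, 0, 0, 0, 0], [0, 0, 0, 0, 0, 0], [0, -0.07, 0, 0, 0, 0], [0, 0, 0, 0, 0, 0], [0, 0, 0, 0, 0, 0]]

```text
time_s: 7.7
eef_pos: [0.5137, -0.3698, 0.3315]
eef_rot: [0.002, 0.818, 0.575, 0.001]
wrist_force: [7.1, -2.8, -2.7]
opening: -0.0
grasp_force: 3.4
```

```bash
python3 - <<'E'
from h import *
for i in range(2): c=imaging.camera("wrist");cst()
leg(c)
E
```

```text
t 7.75 chart xy 0.009307343967587416 0.04338885595675916 z 0.33147548298633706 F [ 7.046  -2.6861 -1.4004] Fx 7.535104459548414 open -0.0024605145022025383
t 7.8 chart xy 0.009305874558769809 0.043354830425624935 z 0.33144851372393846 F [ 7.5952 -3.0815 -1.6945] Fx 8.183676931743278 open -0.001132790714103865
top x -0.01933306359957022 leg to vertical 0.6815084432413053 maxX 0.06701130204571726 1032
```

The stop is felt at about 8 N, with the leg about 0.56 from the panel. I'll back off, rise, open the jaws and look.

Emit:
send_rows:
  commands:
    - [[0, 0.5, 0, 0, 0, 0], [0, 1, 0, 0, 0, 0], [0, 0, -1, 0, 0, 0], [0, 0, -1, 0, 0, 0], [-0.9, -0.6, -0.4, 0, 0, 0], [-0.95, -0.8, 0, 0, 0, 0], [0, -0.5, 0, 0, 0, 0], [0, 0, 0, 0, 0, 0]]

```text
time_s: 8.47
eef_pos: [0.4803, -0.4182, 0.403]
eef_rot: [-0.001, 0.819, 0.574, -0.001]
wrist_force: [0.1, -0.2, -0.7]
opening: -0.002
grasp_force: 0.0
```

Emit:
send_rows:
  commands:
    - [[0, 0, 0, 0, 0, 0], [0, 0, 0, 0, 0, 0], [0, 0, 0, 0, 0, 0], [0, 0, 0, 0, 0, 0], [0, 0, 0, 0, 0, 0], [0, 0, 0, 0, 0, 0]]
  jaw: 1

```text
time_s: 8.97
eef_pos: [0.4835, -0.4174, 0.403]
eef_rot: [-0.0, 0.818, 0.576, 0.0]
wrist_force: [0.7, -0.2, -0.4]
opening: 0.848
grasp_force: 0.0
```

```bash
python3 - <<'E'
from h import *
c=imaging.camera("wrist");cst();leg(c)
W=cloud(c);im=c["image"].astype(int);d=W[...,:2]-O;X=d@ex;Y=d@ey;Z=W[...,2]
s=(Z>.14)&(Z<.155)&(im.min(-1)>130)&(Y>-.07)&(Y<.07)&(abs(X)<.03)
print(len(X[s]),np.percentile(X[s],[3,50,90]),np.percentile(Y[s],[1,99]),np.median(Z[s]))
for a in np.arange(-.06,.06,.02):
    t=s&(Y>a)&(Y<a+.02);print(a,t.sum(),np.median(X[t]) if t.any() else 0)
s=(im[...,2]-im[...,0]>100)&(Z>.14)&(abs(Y-.042)<.03)
print("pad",np.percentile(X[s],[3,50,97]),np.percentile(Y[s],[3,97]),np.percentile(Z[s],[3,97]))
cv2.imwrite("pics/w6.png",c["image"])
E
```

```text
t 9.0167 chart xy -0.0036622444090717555 -0.011619348780922578 z 0.4029905205442267 F [0.0772 0.371  0.1643] Fx -0.04917384161465016 open 0.926867709372196
top x 0.0022433330546175485 leg to vertical 0.5501520107233652 maxX 0.0687906918279057 552
2259 [-0.0025  0.0022  0.0064] [-0.0586  0.0582] 0.14876232348091475
-0.06 318 0.0028701274064929466
-0.039999999999999994 345 0.0021963972216448983
-0.01999999999999999 354 0.002224452532275819
1.3877787807814457e-17 379 0.002222367351620564
0.020000000000000018 416 0.0022923928050103256
0.04000000000000002 444 0.0017369160460976377
pad [0.0098 0.013  0.0165] [0.0329 0.0505] [0.1817 0.1858]
```

The panel is back upright (top at x=+2 mm), the leg is at 0.55 rad, and the pad is where open should be. Grasping the chart.

Emit:
send_rows:
  commands:
    - [[0, 0.2, 0.9, 0, 0, 0], [0, 0, 0.9, 0, 0, 0], [0, 0, 0.9, 0, 0, 0], [0, 0, 0.5, 0, 0, 0], [0, 0, 0.23, 0, 0, 0], [0, 0, 0, 0, 0, 0], [0, 0, 0, 0, 0, 0]]
  jaw: 1

```text
time_s: 9.6
eef_pos: [0.4889, -0.4199, 0.3009]
eef_rot: [0.0, 0.818, 0.575, 0.0]
wrist_force: [0.7, -0.7, 1.0]
opening: 1.003
grasp_force: 0.0
```

Emit:
send_rows:
  commands:
    - [[0, 0, 0, 0, 0, 0], [0, 0, 0, 0, 0, 0], [0, 0, 0, 0, 0, 0], [0, 0, 0, 0, 0, 0], [0, 0, 0, 0, 0, 0], [0, 0, 0, 0, 0, 0], [0, 0, 0, 0, 0, 0], [0, 0, 0, 0, 0, 0]]
  jaw: 0

```text
time_s: 10.27
eef_pos: [0.4884, -0.4196, 0.3007]
eef_rot: [-0.0, 0.818, 0.576, -0.0]
wrist_force: [-3.0, 1.6, 5.6]
opening: 0.101
grasp_force: 59.0
```

Emit:
send_rows:
  commands:
    - [[0, 0, 0, 0, 0, 0], [0, 0, 0, 0, 0, 0], [0, 0, 0, 0, 0, 0]]

```text
time_s: 10.52
eef_pos: [0.4884, -0.4197, 0.3007]
eef_rot: [-0.0, 0.818, 0.575, -0.0]
wrist_force: [-3.7, 1.2, 5.7]
opening: 0.103
grasp_force: 59.1
```

```bash
python3 - <<'E'
from h import *
cst();print(status.get_obs()["q"],status.get_obs()["grasp_force"])
E
```

```text
t 10.5167 chart xy 0.0017849336564623843 -0.012062217467136186 z 0.3007190021461036 F [-3.6638  1.196   5.6876] Fx -3.85210077006548 open 0.10311300568157368
[-0.8937  0.4332  1.5057 -0.0008  1.2035 -0.5489] 59.08639669418335
```

Emit:
send_rows:
  commands:
    - [[0, 0, -0.3, 0, 0, 0], [0, 0, -0.7, 0, 0, 0], [0, 0, -0.8, 0, 0, 0], [0, 0, -0.8, 0, 0, 0], [0, 0, -0.8, 0, 0, 0], [0, 0, -0.6, 0, 0, 0], [0, 0, 0, 0, 0, 0]]

```text
time_s: 11.1
eef_pos: [0.4894, -0.4204, 0.4254]
eef_rot: [0.004, 0.818, 0.575, 0.001]
wrist_force: [-0.2, -0.8, -2.6]
opening: 0.107
grasp_force: 58.7
```

Emit:
send_rows:
  commands:
    - [[0.25, 0.7, 0, 0, 0, 0], [0.25, 0.7, 0, 0, 0, 0], [0.25, 0.7, 0, 0, 0, 0], [0.25, 0.7, 0, 0, 0, 0], [0.25, 0.7, 0, 0, 0, 0], [0, 0, 0, 0, 0, 0]]

```text
time_s: 11.6
eef_pos: [0.6031, -0.4188, 0.4172]
eef_rot: [-0.001, 0.817, 0.576, 0.001]
wrist_force: [0.7, -0.3, -3.8]
opening: 0.106
grasp_force: 59.1
```

Emit:
send_rows:
  commands:
    - [[0, 0, 0, 0, 0, -0.7], [0, 0, 0, 0, 0, -0.8], [0, 0, 0, 0, 0, -0.8], [0, 0, 0, 0, 0, -0.7], [0, 0, 0, 0, 0, -0.7], [0, 0, 0, 0, 0, -0.7], [0, 0, 0, 0, 0, 0]]

```text
time_s: 12.18
eef_pos: [0.5998, -0.4199, 0.4182]
eef_rot: [-0.001, 0.672, 0.741, 0.0]
wrist_force: [0.2, 0.6, -2.6]
opening: 0.099
grasp_force: 59.1
```

```bash
python3 - <<'E'
from h import *
c=imaging.camera("wrist");cst();print(Rt().as_matrix(),status.get_obs()["q"],status.get_obs()["eef_pos"])
W=cloud(c);im=c["image"].astype(int)
cv2.imwrite("pics/w7.png",c["image"])
rel([.62,-.12,.42],.095)
E
```

```text
t 12.2333 chart xy 0.10699230691250423 0.02438660044386106 z 0.4184564856006646 F [-0.3212 -0.2872 -2.9905] Fx -0.2087533379499801 open 0.10146166562451307
[[-0.0932  0.9956 -0.0015]
 [ 0.9956  0.0933  0.0017]
 [ 0.0018 -0.0013 -1.    ]] [-0.7724  0.5201  1.1373  0.0002  1.4864 -0.8658] [ 0.5998 -0.4199  0.4185]
eef [ 0.5998 -0.4199  0.4185] t 12.2333 q [-0.7724  0.5201  1.1373  0.0002  1.4864 -0.8658]
shift now [ 9.8899  1.6028 -0.0356] turn [-0.0132 -0.0182 -0.0162] shift after turn [ 9.8873  1.6188 -0.0515]
```

View pics/w7.png

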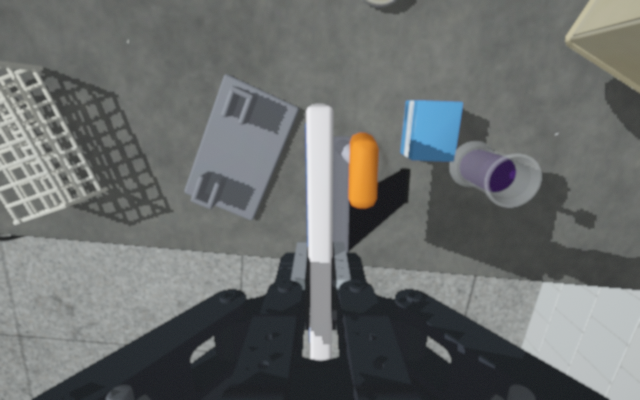

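The chart hangs straight in the grip, with its top edge from (320,105) down to the fingers and the pad at (362,170). I'll carry it towards the mat and look at the mat.

Emit:
send_rows:
  commands:
    - [[0.8, 0.12, 0, 0, 0, 0], [0.9, 0.12, 0, 0, 0, 0], [0.9, 0.12, 0, 0, 0, 0], [0.9, 0.12, 0, 0, 0, 0], [0.9, 0.12, 0, 0, 0, 0], [0.9, 0.12, 0, 0, 0, 0], [0.7, 0.12, 0, 0, 0, 0], [0, 0, 0, 0, 0, 0]]

```text
time_s: 12.9
eef_pos: [0.6084, -0.234, 0.4196]
eef_rot: [-0.001, 0.672, 0.74, 0.001]
wrist_force: [-0.1, -0.3, -3.1]
opening: 0.096
grasp_force: 59.2
```

```bash
python3 - <<'E'
from h import *
for i in range(2): c=imaging.camera("wrist")
im=c["image"];hsv=cv2.cvtColor(im,cv2.COLOR_BGR2HSV)
cv2.imwrite("pics/w8.png",im);o=status.get_obs();print(o["eef_pos"],o["q"]);A=Rt(o)
# chart in tool frame
W=cloud(c);T=(W-o["eef_pos"])@A.as_matrix()
s=(T[...,2]>.145)&(T[...,2]<.16)&(im.min(-1)>120)&(abs(T[...,1])<.03)&(T[...,0]>.02)
p=T[s];print("top",len(p),np.percentile(p,[2,50,98],axis=0).tolist(),np.polyfit(p[:,0],p[:,1],1))
bl=(hsv[...,0]>100)&(hsv[...,0]<130)&(hsv[...,1]>90)&(abs(W[...,2])<.015)
ye=(hsv[...,0]>15)&(hsv[...,0]<32)&(hsv[...,1]>110)&(abs(W[...,2])<.015)
for n,m in(("blue",bl),("yel",ye)):
    u=np.argwhere(m)[:,::-1]
    if len(u)<20: print(n,len(u));continue
    P=np.array([ray(c,x,.003) for x in u])[:,:2]; P=P[np.linalg.norm(P-[.607,-.088],axis=1)<.13]
    print(n,len(P),u.min(0),u.max(0),cv2.minAreaRect(P.astype(np.float32)))
E
```

```text
[ 0.6082 -0.2375  0.4199] [-0.5536  0.3401  1.3801 -0.0003  1.4217 -0.6485]
top 3531 [[0.02128418864353144, -0.004149836991400915, 0.15061787545814498], [0.04957739994501441, 0.0006617791583329031, 0.15213157167914138], [0.07144710331979968, 0.01011094783188579, 0.15436820421448974]] [0.0072 0.0006]
blue 11635 [285   0] [420 285] ((0.6176435351371765, -0.11846565455198288), (0.1142619326710701, 0.11703773587942123), 5.499074935913086)
yel 1193 [273   0] [286 116] ((0.5531344413757324, -0.12523794174194336), (0.011372741311788559, 0.11816129833459854), 5.466917514801025)
```

View pics/w8.png

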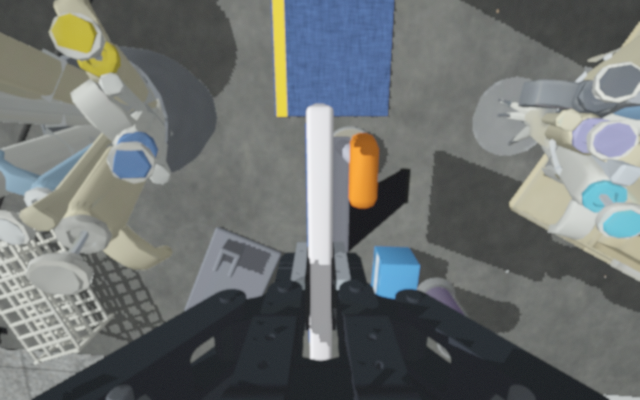

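The mat is found (centre about (.609,-.088), yaw .096 rad). I'll carry the chart over it, then tilt it back by 0.31.

Emit:
send_rows:
  commands:
    - [[0.8, 0.2, 0, 0, 0, 0], [0.8, 0.2, 0, 0, 0, 0], [0.8, 0.2, 0, 0, 0, 0], [0.8, 0.2, 0, 0, 0, 0], [0.8, 0.2, 0, 0, 0, 0], [0.69, 0.17, 0, 0, 0, 0], [0, 0, 0, 0, 0, 0], [0, 0, 0, 0, 0, 0]]

```text
time_s: 13.67
eef_pos: [0.6299, -0.095, 0.4199]
eef_rot: [0.0, 0.673, 0.74, -0.0]
wrist_force: [0.2, 0.4, -3.5]
opening: 0.102
grasp_force: 59.2
```

Emit:
send_rows:
  commands:
    - [[0, 0.25, 0, 0.6, 0, 0], [0, 0.25, 0, 0.7, 0, 0], [0, 0.25, 0, 0.7, 0, 0], [0, 0.25, -0.1, 0.6, 0, 0], [0, 0, 0, 0.5, 0, 0], [0, 0, 0, 0, 0, 0], [0, 0, 0, 0, 0, 0]]

```text
time_s: 14.25
eef_pos: [0.6602, -0.0937, 0.4195]
eef_rot: [-0.104, 0.666, 0.73, -0.114]
wrist_force: [-0.0, -0.1, -3.3]
opening: 0.099
grasp_force: 59.2
```

```bash
cat >> h.py <<'E'
def goal(pos,B):
    o=status.get_obs();A=Rt(o);t=(A.inv()*B).as_rotvec()/.1
    print("eef",o["eef_pos"],"F",o["wrist_force"],"t",o["time_s"]);print("turn",t,"shift in goal axes",B.inv().apply(np.asarray(pos)-o["eef_pos"])/.03)
psi=.0957
Bc=R.from_euler('z',psi)*R.from_euler('y',.31)*R.from_matrix(np.array([[0,1,0],[1,0,0],[0,0,-1]]).T)
E
python3 - <<'E'
from h import *
imaging.camera("wrist");imaging.camera("wrist")
goal([.6626,-.0943,.2826],Bc);print(status.get_obs()["q"])
E
```

```text
eef [ 0.6599 -0.0931  0.4201] F [-0.3213  0.0513 -2.4198] t 14.35
turn [ 0.0152 -0.0051 -0.0213] shift in goal axes [-0.047   1.4814  4.3395]
[-0.2926  0.4705  1.2177 -0.1164  1.7392 -0.3891]
```

Emit:
send_rows:
  commands:
    - [[-0.05, 0.25, 0.6, 0, 0, 0], [0, 0.25, 0.75, 0, 0, 0], [0, 0.25, 0.75, 0, 0, 0], [0, 0.25, 0.75, 0, 0, 0], [0, 0.25, 0.75, 0, 0, 0], [0, 0.14, 0.44, 0, 0, 0], [0, 0, 0, 0, 0, 0], [0, 0, 0, 0, 0, 0]]

```text
time_s: 15.02
eef_pos: [0.6626, -0.0935, 0.2921]
eef_rot: [-0.104, 0.665, 0.731, -0.114]
wrist_force: [0.9, 0.3, -2.6]
opening: 0.104
grasp_force: 59.2
```

```bash
python3 - <<'E'
from h import *
imaging.camera("wrist");imaging.camera("wrist")
goal([.6626,-.0943,.2826],Bc);print(status.get_obs()["torque"])
E
```

```text
eef [ 0.6635 -0.0936  0.2943] F [-0.6033 -0.5528 -2.5124] t 15.1167
turn [ 0.0304  0.0096 -0.0118] shift in goal axes [-0.0192  0.0891  0.3822]
[-0.0147 -0.3596 -0.0245]
```

Next, down in small steps with contact checks.

Emit:
send_rows:
  commands:
    - [[0, 0.06, 0.19, 0, 0, 0], [0, 0.03, 0.1, 0, 0, 0], [0, 0, 0, 0, 0, 0], [0, 0, 0, 0, 0, 0]]

```text
time_s: 15.45
eef_pos: [0.6628, -0.0933, 0.2833]
eef_rot: [-0.104, 0.665, 0.731, -0.114]
wrist_force: [-0.1, -0.7, -2.8]
opening: 0.103
grasp_force: 59.2
```

Emit:
send_rows:
  commands:
    - [[0, 0.01, 0.04, 0, 0, 0], [0, 0, 0, 0, 0, 0], [0, 0, 0, 0, 0, 0]]

```text
time_s: 15.7
eef_pos: [0.6629, -0.0934, 0.2831]
eef_rot: [-0.103, 0.665, 0.731, -0.114]
wrist_force: [-1.7, -0.5, 4.7]
opening: 0.099
grasp_force: 60.1
```

Emit:
send_rows:
  commands:
    - [[0, 0.01, 0.04, 0, 0, 0], [0, 0, 0, 0, 0, 0], [0, 0, 0, 0, 0, 0]]

```text
time_s: 15.95
eef_pos: [0.663, -0.0935, 0.283]
eef_rot: [-0.103, 0.665, 0.731, -0.114]
wrist_force: [-2.6, 0.7, 11.6]
opening: 0.102
grasp_force: 60.9
```

```bash
python3 - <<'E'
from h import *
imaging.camera("wrist")
goal([.6626,-.0943,.2826],Bc);print(status.get_obs()["torque"])
E
```

```text
eef [ 0.663  -0.0935  0.283 ] F [-1.7461  0.0995 11.4008] t 16.0
turn [ 0.0121  0.0077 -0.0099] shift in goal axes [-0.0258 -0.0106  0.0173]
[ 0.187   0.8918 -0.0253]
```

Emit:
send_rows:
  commands:
    - [[0, -0.01, -0.05, 0, 0, 0], [0, 0, 0, 0, 0, 0], [0, 0, 0, 0, 0, 0]]

```text
time_s: 16.25
eef_pos: [0.663, -0.0934, 0.2831]
eef_rot: [-0.103, 0.665, 0.731, -0.114]
wrist_force: [-1.6, -0.4, 6.5]
opening: 0.1
grasp_force: 60.4
```

Emit:
send_rows:
  commands:
    - [[0, 0, 0, 0, 0, 0], [0, 0, 0, 0, 0, 0], [0, 0, 0, 0, 0, 0], [0, 0, 0, 0, 0, 0], [0, 0, 0, 0, 0, 0]]
  jaw: 0.5

```text
time_s: 16.67
eef_pos: [0.6628, -0.0933, 0.2818]
eef_rot: [-0.104, 0.665, 0.731, -0.114]
wrist_force: [-0.1, 0.5, -0.7]
opening: 0.498
grasp_force: 0.0
```

Emit:
send_rows:
  commands:
    - [[0, 0, -0.3, 0, 0, 0], [0, 0, -0.6, 0, 0, 0], [0, 0, -0.9, 0, 0, 0], [0, 0, -0.9, 0, 0, 0], [0, 0, -0.9, 0, 0, 0], [0, 0, -0.6, 0, 0, 0], [0, 0, 0, 0, 0, 0]]

```text
time_s: 17.25
eef_pos: [0.7026, -0.0897, 0.4084]
eef_rot: [-0.1, 0.665, 0.731, -0.112]
wrist_force: [0.7, -0.2, 1.1]
opening: 0.5
grasp_force: 0.0
```

```bash
python3 - <<'E'
from h import *
c=imaging.camera("wrist");cv2.imwrite("pics/w9.png",c["image"]);print(status.get_obs()["eef_pos"])
t=imaging.camera("top");cv2.imwrite("pics/t2.png",t["image"])
s=imaging.camera("scene");cv2.imwrite("pics/s2.png",s["image"])
O2=np.array([.609,-.088]);mx=np.array([np.cos(psi),np.sin(psi)]);my=np.array([-mx[1],mx[0]])
W=cloud(c);im=c["image"];d=W[...,:2]-O2;X=d@mx;Y=d@my;Z=W[...,2]
q=(Z>.125)&(Z<.15)&(im.min(-1)>120)&(abs(X)<.06)&(abs(Y)<.08)
print(q.sum());print("X",np.percentile(X[q],[2,50,98]),"Y",np.percentile(Y[q],[1,50,99]),"Z",np.percentile(Z[q],[2,50,98]))
print(np.polyfit(Y[q],X[q],1))
pp=np.argwhere((im[...,2].astype(int)-im[...,0]>110)&(Z>.12)&(abs(Y)<.1));z=W[pp[:,0],pp[:,1]];print("pad",np.median(X[pp[:,0],pp[:,1]]),np.median(Y[pp[:,0],pp[:,1]]),z[:,2].min(),z[:,2].max()) if len(pp) else 0
E
```

```text
[ 0.7019 -0.0897  0.4055]
1845
X [-0.0017  0.007   0.0114] Y [-0.0569  0.0072  0.0597] Z [0.1285 0.1384 0.1404]
[-0.0021  0.0068]
pad 0.17592340521289251 -0.030650629960662222 0.15886243566864086 0.23411624599223382
```

View pics/w9.png

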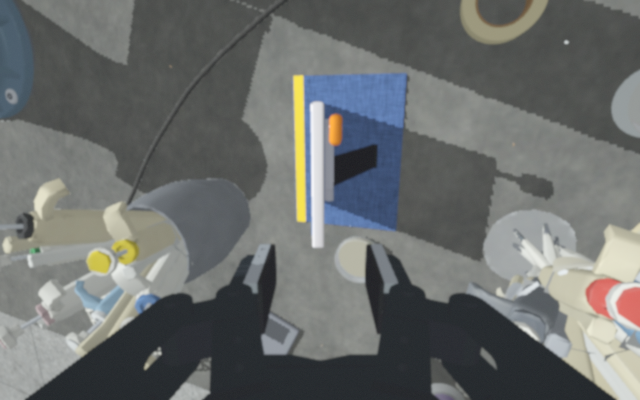

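The chart stands on its leg, centred and square on the mat, with its face to the yellow stripe. Its top is at the predicted X = 7 mm, Z = 138 mm. Next is the dish at (357,260).

Emit:
send_rows:
  commands:
    - [[0, -0.45, 0.12, -0.7, 0, 0], [0, -0.45, 0.1, -0.8, 0, 0], [0, -0.45, 0.05, -0.8, 0, 0], [0, -0.45, 0, -0.8, 0, 0], [-0.5, 0, 0, 0, 0, 0], [-0.9, 0, 0, 0, 0, 0], [-0.9, 0, 0, 0, 0, 0], [-0.9, 0, 0, 0, 0, 0]]

```text
time_s: 18.07
eef_pos: [0.6553, -0.1917, 0.4034]
eef_rot: [-0.001, 0.673, 0.74, -0.001]
wrist_force: [0.3, -0.3, -0.4]
opening: 0.499
grasp_force: 0.0
```

```bash
cat >> h.py <<'E'
def dish(c,near,z=.015):
    """dish centre: beige pixels near a guess; ellipse of the lid, at z"""
    u0=proj(c,np.array([near[0],near[1],z]));W=cloud(c);im=c["image"].astype(int)
    d=np.linalg.norm(W[...,:2]-np.asarray(near)[:2],axis=-1)
    m=((d<.06)&(W[...,2]>.009)&(W[...,2]<.024)).astype(np.uint8)
    m=cv2.morphologyEx(m,cv2.MORPH_OPEN,np.ones((5,5),np.uint8))
    k,l,s,ct=cv2.connectedComponentsWithStats(m)
    if k<2: print("no dish",u0); return
    i=1+np.argmax(s[1:,4]); p=W[l==i]; (x,y),r=cv2.minEnclosingCircle(p[:,:2].astype(np.float32))
    print("dish",x,y,"r",r,"mean",p.mean(0),"px",ct[i],s[i,4]); return x,y
def down(x,y,z,yaw): rel([x,y,z],yaw)
E
python3 - <<'E'
from h import *
imaging.camera("wrist");c=imaging.camera("wrist");dish(c,[.64,-.245]);cst();t=imaging.camera("top")
for n in([.64,-.245],[.4375,.1175],[.3453,.276]): dish(t,n)
down(.64,-.245,.30,psi)
E
```

```text
dish 0.641521692276001 -0.21749740839004517 r 0.030353039503097534 mean [ 0.6415 -0.2164  0.0159] px [307.1885 183.7015] 2164
t 18.1667 chart xy 0.08527484500324253 0.2548770928962793 z 0.40295329851825945 F [-1.0765  0.3847 -0.0944] Fx -1.1427783902838182 open 0.4972034224916831
dish 0.6395865082740784 -0.2069380283355713 r 0.021407101303339005 mean [ 0.6397 -0.2057  0.0148] px [372.75   169.8026] 76
dish 0.44196373224258423 0.12470561265945435 r 0.017610274255275726 mean [0.4424 0.1239 0.015 ] px [270.7705 227.8689] 61
dish 0.3433084487915039 0.276436448097229 r 0.02997559681534767 mean [0.3449 0.2773 0.0152] px [222.5547 257.0292] 137
eef [ 0.6552 -0.1931  0.4029] t 18.2167 q [-0.4597  0.4198  1.3084 -0.0007  1.4167 -0.5512]
shift now [-1.6821 -0.652   3.4305] turn [-0.0328 -0.0121 -0.0413] shift after turn [-1.6752 -0.6701  3.4304]
```

The dish has been knocked to (.6415,-.2175). I'm going down onto it.

Emit:
send_rows:
  commands:
    - [[-0.77, -0.53, 0, 0, 0, 0], [0, 0, 1, 0, 0, 0], [0, 0, 1, 0, 0, 0], [0, 0, 1, 0, 0, 0], [0, 0, 1, 0, 0, 0], [0, 0, 1, 0, 0, 0], [0, 0, 0, 0, 0, 0], [0, 0, 0, 0, 0, 0]]
  jaw: 1

```text
time_s: 18.88
eef_pos: [0.6411, -0.2137, 0.2522]
eef_rot: [-0.003, 0.672, 0.74, -0.001]
wrist_force: [0.1, -0.3, 0.7]
opening: 1.001
grasp_force: 0.0
```

```bash
python3 - <<'E'
from h import *
imaging.camera("wrist");c=imaging.camera("wrist");dish(c,[.6415,-.2175])
down(.6415,-.2175,.173,psi)
E
```

```text
dish 0.6414114832878113 -0.21739745140075684 r 0.030330443754792213 mean [ 0.6412 -0.2158  0.0158] px [318.1847 214.0379] 5755
eef [ 0.6428 -0.2149  0.2566] t 18.9833 q [-0.4973  0.5522  1.4304  0.      1.157  -0.5929]
shift now [-0.0805 -0.0545  2.7879] turn [ 0.016   0.0108 -0.0015] shift after turn [-0.0835 -0.0501  2.7879]
```

Emit:
send_rows:
  commands:
    - [[-0.08, -0.05, 0.8, 0, 0, 0], [0, 0, 0.8, 0, 0, 0], [0, 0, 0.7, 0, 0, 0], [0, 0, 0.4, 0, 0, 0], [0, 0, 0.09, 0, 0, 0], [0, 0, 0, 0, 0, 0], [0, 0, 0, 0, 0, 0]]

```text
time_s: 19.57
eef_pos: [0.6416, -0.2179, 0.1732]
eef_rot: [0.001, 0.673, 0.74, 0.0]
wrist_force: [-0.1, -0.3, 0.3]
opening: 1.0
grasp_force: 0.0
```

Emit:
send_rows:
  commands:
    - [[0, 0, 0, 0, 0, 0], [0, 0, 0, 0, 0, 0], [0, 0, 0, 0, 0, 0], [0, 0, 0, 0, 0, 0], [0, 0, 0, 0, 0, 0], [0, 0, 0, 0, 0, 0]]
  jaw: 0

```text
time_s: 20.07
eef_pos: [0.6416, -0.2179, 0.1734]
eef_rot: [0.002, 0.673, 0.74, 0.0]
wrist_force: [-0.8, 0.6, 6.2]
opening: 0.671
grasp_force: 64.1
```

Emit:
send_rows:
  commands:
    - [[0, 0, -0.3, 0, 0, 0], [0, 0, -0.8, 0, 0, 0], [0, 0, -1, 0, 0, 0], [0, 0, -1, 0, 0, 0], [0, 0, -1, 0, 0, 0], [0, 0, -1, 0, 0, 0], [0, 0, -0.9, 0, 0, 0], [0, 0, 0, 0, 0, 0]]

```text
time_s: 20.73
eef_pos: [0.6422, -0.2182, 0.3599]
eef_rot: [0.006, 0.673, 0.74, 0.001]
wrist_force: [1.4, -0.2, 0.6]
opening: 0.675
grasp_force: 64.1
```

```bash
python3 - <<'E'
from h import *
t=imaging.camera("top");c=imaging.camera("wrist");cst();print(status.get_obs()["grasp_force"])
cv2.imwrite("pics/t3.png",t["image"]);cv2.imwrite("pics/w10.png",c["image"])
im=t["image"].astype(int);b,g,r=im[...,0],im[...,1],im[...,2]
m=np.zeros(b.shape,bool);m[150:250,170:260]=True
u=np.argwhere((r-b>70)&(r>120)&m)[:,::-1];P=np.array([ray(t,x,.029) for x in u])[:,:2]
# trim
(cx,cy),(a,bb),an=cv2.minAreaRect(P.astype(np.float32));print((cx,cy),(a,bb),an,P.mean(0),len(P))
W=cloud(t)
q=m&(W[...,2]>.032)&(W[...,2]<.046)&(im.min(-1)>150);p=W[q];print("bar",len(p),cv2.minAreaRect(p[:,:2].astype(np.float32)),cv2.fitLine(p[:,:2].astype(np.float32),cv2.DIST_HUBER,0,.01,.01).ravel())
E
```

```text
t 20.8333 chart xy 0.07930283918256288 0.22891646897100196 z 0.35380205084492916 F [-0.3762  0.8448 -1.0997] Fx -0.6331178270697984 open 0.6743199224714888
64.11910057067871
(0.5417215824127197, 0.31684285402297974) (0.04802169278264046, 0.22827808558940887) 52.467899322509766 [0.5412 0.3171] 1016
bar 341 ((0.5698272585868835, 0.3409218490123749), (0.24601365625858307, 0.16375356912612915), 5.589130878448486) [ 0.8903 -0.4554  0.5779  0.3398]
```

The dish is held. I'm carrying it high over the chart to the dock's right bay.

Emit:
send_rows:
  commands:
    - [[0, 0, -0.8, 0, 0, 0], [0, 0, -0.8, 0, 0, 0], [0, 0, -0.8, 0, 0, 0], [0.7, -0.13, 0, 0, 0, 0], [0.95, -0.175, 0, 0, 0, 0], [0.95, -0.175, 0, 0, 0, 0], [0.95, -0.175, 0, 0, 0, 0], [0.95, -0.175, 0, 0, 0, 0]]

```text
time_s: 21.5
eef_pos: [0.6021, -0.0842, 0.4211]
eef_rot: [-0.002, 0.673, 0.74, -0.001]
wrist_force: [-0.9, 0.3, -0.6]
opening: 0.674
grasp_force: 64.2
```

Emit:
send_rows:
  commands:
    - [[0.95, -0.175, 0, 0, 0, 0], [0.95, -0.175, 0, 0, 0, 0], [0.95, -0.175, 0, 0, 0, 0], [0.95, -0.175, 0, 0, 0, 0], [0.95, -0.175, 0, 0, 0, 0], [0.95, -0.175, 0, 0, 0, 0], [0.95, -0.175, 0, 0, 0, 0], [0.95, -0.175, 0, 0, 0, 0]]

```text
time_s: 22.17
eef_pos: [0.5386, 0.1388, 0.4214]
eef_rot: [-0.001, 0.673, 0.74, -0.001]
wrist_force: [0.3, 0.1, 0.1]
opening: 0.673
grasp_force: 64.2
```

Emit:
send_rows:
  commands:
    - [[0.5, -0.08, 0, 0, 0, -0.8], [0, 0, 0, 0, 0, -0.9], [0, 0, 0, 0, 0, -0.9], [0, 0, 0, 0, 0, -0.9], [0, 0, 0, 0, 0, -0.9], [0, 0, 0, 0, 0, -0.9], [0, 0, 0, 0, 0, -0.9], [0, 0, 0, 0, 0, -0.9]]

```text
time_s: 22.83
eef_pos: [0.5353, 0.1522, 0.4213]
eef_rot: [-0.002, 0.372, 0.928, -0.001]
wrist_force: [0.1, -0.6, -0.4]
opening: 0.676
grasp_force: 64.2
```

```bash
python3 - <<'E'
from h import *
for i in range(2):c=imaging.camera("wrist")
cv2.imwrite("pics/w11.png",c["image"])
W=cloud(c);im=c["image"].astype(int);b,g,r=im[...,0],im[...,1],im[...,2]
q=(r-b>70)&(r>120)&(W[...,2]>.015)&(W[...,2]<.04);u=np.argwhere(q)[:,::-1];P=np.array([ray(c,x,.029) for x in u])[:,:2];print(len(u),u.min(0),u.max(0),cv2.minAreaRect(P.astype(np.float32)))
print(np.median(W[q],0))
down(.547,.203,.35,.916);print(status.get_obs()["grasp_force"])
E
```

```text
7898 [417   0] [466 177] ((0.5630307793617249, 0.3006165623664856), (0.049195967614650726, 0.17953696846961975), 52.50709915161133)
[0.5553 0.3056 0.03  ]
eef [0.5354 0.1522 0.4215] t 22.9333 q [ 0.0637  0.1266  1.634   0.      1.384  -0.7422]
shift now [0.8887 1.4949 2.3832] turn [-0.0215 -0.0221 -1.1008] shift after turn [0.7247 1.5787 2.3847]
64.18972492218018
```

View pics/w11.png

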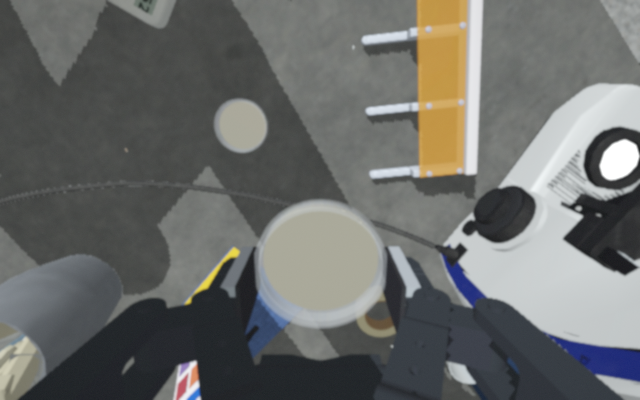

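The dish is held level at (320,262). The dock's right bay lies between the rails at rows 108 and 172, and the cable crosses below at (440,245).

```bash
cat >> h.py <<'E'
yd=.9164;dx=np.array([np.cos(yd),np.sin(yd)]);dy=np.array([-dx[1],dx[0]]);D=np.array([.5415,.3137])
def dk(p): d=np.asarray(p)[:2]-D; return np.array([d@dx,d@dy])
def wd(x,y): return D+x*dx+y*dy
E
python3 - <<'E'
from h import *
c=imaging.camera("wrist")
for p in((363,40),(368,111),(373,174)): print(p,dk(ray(c,p,.01)))
t=wd(-.085,-.074);print(t,"dish rel",dk(status.get_obs()["eef_pos"]));down(*t,.25,yd)
W=cloud(c);X=dk  # wall lines
d=W[...,:2]-D;a=d@dx;b=d@dy;im=c["image"]
q=(W[...,2]>.006)&(W[...,2]<.014)&(im.min(-1)>140)&(a>-.08)&(a<-.03)&(abs(b)<.14)
h,e=np.histogram(b[q],bins=np.arange(-.13,.05,.002));print([(round(e[i]+.001,3),h[i]) for i in range(len(h)) if h[i]>15], np.percentile(a[q],[1,99]))
E
```

```text
(363, 40) [-0.0725  0.0366]
(368, 111) [-0.0722 -0.0372]
(373, 174) [-0.0712 -0.1107]
[0.5485 0.2012] dish rel [-0.1318 -0.0935]
eef [0.5355 0.1522 0.4217] t 22.9833 q [ 0.0637  0.1265  1.6338  0.      1.384  -0.739 ]
shift now [0.8132 1.488  5.7231] turn [-0.0188 -0.0192 -1.1369] shift after turn [0.6508 1.5605 5.7246]
[(np.float64(-0.115), np.int64(22)), (np.float64(-0.113), np.int64(61)), (np.float64(-0.111), np.int64(63)), (np.float64(-0.109), np.int64(63)), (np.float64(-0.107), np.int64(52)), (np.float64(-0.041), np.int64(26)), (np.float64(-0.039), np.int64(73)), (np.float64(-0.037), np.int64(73)), (np.float64(-0.035), np.int64(73)), (np.float64(-0.033), np.int64(33)), (np.float64(0.033), np.int64(51)), (np.float64(0.035), np.int64(85)), (np.float64(0.037), np.int64(88)), (np.float64(0.039), np.int64(85)), (np.float64(0.041), np.int64(28))] [-0.0745 -0.0306]
```

Emit:
send_rows:
  commands:
    - [[0, 0, 0, 0, 0, -0.6], [0, 0, 0, 0, 0, -0.53], [0.3, 0.78, 0.2, 0, 0, 0], [0.35, 0.78, 0.8, 0, 0, 0], [0, 0, 0.9, 0, 0, 0], [0, 0, 0.9, 0, 0, 0], [0, 0, 0.9, 0, 0, 0], [0, 0, 0.9, 0, 0, 0]]

```text
time_s: 23.65
eef_pos: [0.5483, 0.2015, 0.2832]
eef_rot: [-0.001, 0.322, 0.947, -0.0]
wrist_force: [-0.5, -0.1, 0.1]
opening: 0.673
grasp_force: 64.3
```

```bash
python3 - <<'E'
from h import *
for i in range(3): imaging.camera("wrist")
down(*wd(-.085,-.074),.1745,yd)
E
```

```text
eef [0.5475 0.2011 0.2825] t 23.8 q [ 0.1486  0.3368  1.6797  0.      1.1315 -0.7674]
shift now [-0.0392  0.0406  3.5998] turn [-0.0469 -0.0455 -0.0038] shift after turn [-0.0228  0.0237  3.6001]
```

Emit:
send_rows:
  commands:
    - [[0, 0.03, 0.9, 0, 0, 0], [0, 0, 0.9, 0, 0, 0], [0, 0, 0.9, 0, 0, 0], [0, 0, 0.6, 0, 0, 0], [0, 0, 0.27, 0, 0, 0], [0, 0, 0, 0, 0, 0], [0, 0, 0, 0, 0, 0]]

```text
time_s: 24.38
eef_pos: [0.5503, 0.2021, 0.1797]
eef_rot: [0.001, 0.321, 0.947, 0.0]
wrist_force: [0.4, 0.5, 1.1]
opening: 0.672
grasp_force: 64.3
```

Emit:
send_rows:
  commands:
    - [[0, 0, 0, 0, 0, 0], [0, 0, 0, 0, 0, 0], [0, 0, 0, 0, 0, 0]]
  jaw: 0.85

```text
time_s: 24.63
eef_pos: [0.5501, 0.2021, 0.1797]
eef_rot: [0.001, 0.321, 0.947, 0.001]
wrist_force: [-0.5, -0.5, 0.9]
opening: 0.848
grasp_force: 0.0
```

Emit:
send_rows:
  commands:
    - [[0, 0, -0.5, 0, 0, 0], [0, 0, -0.8, 0, 0, 0], [0, -0.9, -0.3, 0, 0, 0], [0, -0.9, 0, 0, 0, 0], [0, -0.6, 0, 0, 0, 0], [0, 0, 0, 0, 0, 0], [0, 0, 0, 0, 0, 0]]

```text
time_s: 25.22
eef_pos: [0.5056, 0.1444, 0.2269]
eef_rot: [0.001, 0.321, 0.947, 0.0]
wrist_force: [0.5, 0.2, 1.0]
opening: 0.85
grasp_force: 0.0
```

```bash
python3 - <<'E'
from h import *
for i in range(2): c=imaging.camera("wrist")
p=dish(c,wd(-.085,-.074));print(dk(p));print("tool",dk(status.get_obs()["eef_pos"]))
down(*wd(-.155,-.074),.18,yd)
E
```

```text
dish 0.5639336705207825 0.20460672676563263 r 0.044141821563243866 mean [0.5516 0.2042 0.0154] px [444.7028 225.9609] 7769
[-0.0729 -0.0842]
tool [-0.1552 -0.0748]
eef [0.5064 0.1451 0.2268] t 25.3167 q [ 0.0534  0.311   1.8524  0.0002  0.9763 -0.8645]
shift now [0.0271 0.004  1.5601] turn [0.014  0.0133 0.0141] shift after turn [0.0251 0.0061 1.5601]
```

The dish sits between the rails at (-.081,-.0747) in dock axes. I'll close the fingers and push it in.

Emit:
send_rows:
  commands:
    - [[0, 0, 0, 0, 0, 0], [0, 0, 0, 0, 0, 0], [0, 0, 0, 0, 0, 0], [0, 0, 0, 0, 0, 0], [0, 0, 0, 0, 0, 0], [0, 0, 0.8, 0, 0, 0], [0, 0, 0.8, 0, 0, 0], [0, 0, 0, 0, 0, 0]]
  jaw: 0

```text
time_s: 25.98
eef_pos: [0.5034, 0.1446, 0.1742]
eef_rot: [-0.003, 0.321, 0.947, -0.001]
wrist_force: [-1.9, 0.4, -0.9]
opening: 0.002
grasp_force: 0.0
```

Emit:
send_rows:
  commands:
    - [[0, 0.4, 0, 0, 0, 0], [0, 0.4, 0, 0, 0, 0], [0, 0.3, 0, 0, 0, 0], [0, 0.3, 0, 0, 0, 0], [0, 0.3, 0, 0, 0, 0], [0, 0.3, 0, 0, 0, 0], [0, 0.3, 0, 0, 0, 0], [0, 0.3, 0, 0, 0, 0]]

```text
time_s: 26.65
eef_pos: [0.5537, 0.2072, 0.1791]
eef_rot: [0.0, 0.32, 0.947, -0.0]
wrist_force: [-3.9, -3.4, 6.9]
opening: -0.002
grasp_force: 3.5
```

Emit:
send_rows:
  commands:
    - [[0, 0.3, 0, 0, 0, 0], [0, 0.25, 0, 0, 0, 0], [0, 0.2, 0, 0, 0, 0], [0, 0.1, 0, 0, 0, 0], [0, 0, 0, 0, 0, 0], [0, 0, 0, 0, 0, 0]]

```text
time_s: 27.15
eef_pos: [0.569, 0.2275, 0.1786]
eef_rot: [0.0, 0.32, 0.947, 0.0]
wrist_force: [0.3, -0.7, 0.5]
opening: 0.001
grasp_force: 0.4
```

```bash
python3 - <<'E'
from h import *
c=imaging.camera("wrist");o=status.get_obs();print("tool",dk(o["eef_pos"]),o["eef_pos"][2],"Fdx",o["wrist_force"][:2]@dx);cv2.imwrite("pics/w12.png",c["image"])
E
```

```text
tool [-0.0519 -0.0742] 0.17836274623639503 Fdx -0.11733429944799201
```

View pics/w12.png

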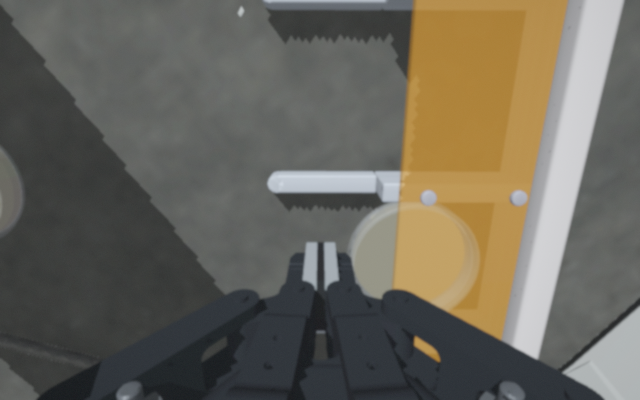

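The dish is partly under the cover: leading edge at col 478, trailing edge at 350, cover edge at 400. It needs to go further.

Emit:
send_rows:
  commands:
    - [[0, 0.15, 0, 0, 0, 0], [0, 0.15, 0, 0, 0, 0], [0, 0.1, 0, 0, 0, 0], [0, 0.05, 0, 0, 0, 0], [0, 0, 0, 0, 0, 0], [0, 0, 0, 0, 0, 0]]

```text
time_s: 27.7
eef_pos: [0.5761, 0.2367, 0.1779]
eef_rot: [-0.001, 0.32, 0.947, -0.002]
wrist_force: [-7.1, -9.3, 9.1]
opening: -0.001
grasp_force: 7.2
```

Emit:
send_rows:
  commands:
    - [[0, 0.05, 0, 0, 0, 0], [0, 0, 0, 0, 0, 0], [0, 0.05, 0, 0, 0, 0], [0, 0, 0, 0, 0, 0]]

```text
time_s: 28.03
eef_pos: [0.5771, 0.2377, 0.1778]
eef_rot: [-0.003, 0.32, 0.947, -0.005]
wrist_force: [-14.3, -17.9, 15.0]
opening: -0.001
grasp_force: 13.5
```

```bash
cat >> h.py <<'E'
def dpush(f=None):
    c=imaging.camera("wrist");o=status.get_obs();print("t",o["time_s"],"tool",dk(o["eef_pos"]),o["eef_pos"][2],"Fdx",o["wrist_force"][:2]@dx)
    W=cloud(c);d=W[...,:2]-D;X=d@dx;Y=d@dy;Z=W[...,2]
    print("y rel walls; dish/cover edge uses image"); return c
E
python3 - <<'E'
from h import *
dpush()
E
```

```text
t 28.0833 tool [-0.0387 -0.0745] 0.1777771253996665 Fdx -23.34683795738524
y rel walls; dish/cover edge uses image
```

Home: the force rose to about 23 N with the tool 38.7 mm before the bay centre, as predicted. I'll retreat, check and go to the next dish.

Emit:
send_rows:
  commands:
    - [[0, -0.5, 0, 0, 0, 0], [0, -0.9, 0, 0, 0, 0], [0, -0.5, -0.9, 0, 0, 0], [0, -0.9, -0.9, 0, 0, 0], [0, -0.9, -0.9, 0, 0, 0], [0, -0.9, -0.9, 0, 0, 0], [0, 0, -0.9, 0, 0, 0], [0, 0, 0, 0, 0, 0]]
  jaw: 0

```text
time_s: 28.75
eef_pos: [0.4963, 0.13, 0.3187]
eef_rot: [0.004, 0.321, 0.947, 0.002]
wrist_force: [2.4, 0.4, -0.4]
opening: 0.005
grasp_force: 0.0
```

```bash
python3 - <<'E'
from h import *
for i in range(2): c=imaging.camera("wrist")
p=dish(c,[.4375,.1175]);cv2.imwrite("pics/w13.png",c["image"])
p2=dish(c,[.3453,.276])
t=imaging.camera("top");dish(t,[.4375,.1175]);dish(t,[.3453,.276])
if p: down(*p,.25,yd)
print(status.get_obs()["q"], dk(status.get_obs()["eef_pos"]))
E
```

```text
dish 0.4388885796070099 0.11713045835494995 r 0.030147278681397438 mean [0.4386 0.1178 0.0159] px [264.3163 142.3895] 4141
no dish [ 353.9094 -111.6106]
no dish [272.6934 229.4153]
no dish [222.973  256.9205]
eef [0.4949 0.1307 0.313 ] t 28.9 q [ 0.026   0.1453  1.8469  0.0004  1.1485 -0.8922]
shift now [ 1.2081 -1.4957  2.0991] turn [0.0086 0.0051 0.0157] shift after turn [ 1.2046 -1.4958  2.101 ]
[ 0.026   0.1453  1.8469  0.0004  1.1485 -0.8922] [-0.1735 -0.0744]
```

Emit:
send_rows:
  commands:
    - [[0.6, -0.75, 0, 0, 0, 0], [0.61, -0.75, 0, 0, 0, 0], [0, 0, 0.7, 0, 0, 0], [0, 0, 0.7, 0, 0, 0], [0, 0, 0.6, 0, 0, 0], [0, 0, 0, 0, 0, 0], [0, 0, 0, 0, 0, 0], [0, 0, 0, 0, 0, 0]]
  jaw: 1

```text
time_s: 29.57
eef_pos: [0.4388, 0.117, 0.253]
eef_rot: [-0.0, 0.32, 0.947, -0.0]
wrist_force: [-0.4, -0.2, 0.8]
opening: 1.002
grasp_force: 0.0
```

```bash
python3 - <<'E'
from h import *
for i in range(2): c=imaging.camera("wrist")
p=dish(c,[.4375,.1175]);down(*p,.173,yd)
E
```

```text
dish 0.43892040848731995 0.11714523285627365 r 0.030295319855213165 mean [0.4376 0.118  0.0159] px [320.5725 209.9854] 5906
eef [0.4391 0.117  0.2538] t 29.6667 q [-0.0019  0.1176  2.0224  0.      1.0004 -0.9203]
shift now [ 0.012  -0.0016  2.6929] turn [0.008  0.0101 0.0192] shift after turn [0.0093 0.0006 2.6929]
```

Emit:
send_rows:
  commands:
    - [[0, 0, 0.8, 0, 0, 0], [0, 0, 0.8, 0, 0, 0], [0, 0, 0.7, 0, 0, 0], [0, 0, 0.39, 0, 0, 0], [0, 0, 0, 0, 0, 0], [0, 0, 0, 0, 0, 0]]

```text
time_s: 30.17
eef_pos: [0.4388, 0.1168, 0.1727]
eef_rot: [-0.0, 0.321, 0.947, -0.0]
wrist_force: [-0.2, 0.1, 0.5]
opening: 1.002
grasp_force: 0.0
```

Emit:
send_rows:
  commands:
    - [[0, 0, 0, 0, 0, 0], [0, 0, 0, 0, 0, 0], [0, 0, 0, 0, 0, 0], [0, 0, 0, 0, 0, 0], [0, 0, 0, 0, 0, 0], [0, 0, 0, 0, 0, 0]]
  jaw: 0

```text
time_s: 30.67
eef_pos: [0.4394, 0.1168, 0.1742]
eef_rot: [0.001, 0.32, 0.947, 0.0]
wrist_force: [-2.6, -0.6, 10.2]
opening: 0.672
grasp_force: 61.7
```

Emit:
send_rows:
  commands:
    - [[0, 0, -0.5, 0, 0, 0], [0, 0, -0.9, 0, 0, 0], [0, 0, -0.9, 0, 0, 0], [0.26, 0.9, 0, 0, 0, 0], [0.26, 0.9, 0, 0, 0, 0], [0.26, 0.9, 0, 0, 0, 0], [0.26, 0.9, 0, 0, 0, 0], [0.24, 0.85, 0, 0, 0, 0]]

```text
time_s: 31.33
eef_pos: [0.4897, 0.2477, 0.2426]
eef_rot: [0.001, 0.321, 0.947, 0.001]
wrist_force: [0.2, -0.5, -0.2]
opening: 0.673
grasp_force: 64.5
```

```bash
python3 - <<'E'
from h import *
for i in range(3): imaging.camera("wrist")
print(status.get_obs()["grasp_force"]);down(*wd(-.085,0),.1745,yd)
E
```

```text
64.53113436698914
eef [0.4895 0.2476 0.2423] t 31.4833 q [ 0.2519  0.3265  1.7913  0.      1.0217 -0.6687]
shift now [-0.0304 -0.035   2.2599] turn [0.016  0.0125 0.0416] shift after turn [-0.0333 -0.0312  2.2599]
```

Emit:
send_rows:
  commands:
    - [[-0.03, -0.03, 0.5, 0, 0, 0], [0, 0, 0.5, 0, 0, 0], [0, 0, 0.5, 0, 0, 0], [0, 0, 0.5, 0, 0, 0], [0, 0, 0.24, 0, 0, 0], [0, 0, 0, 0, 0, 0], [0, 0, 0, 0, 0, 0]]

```text
time_s: 32.07
eef_pos: [0.4893, 0.2442, 0.1747]
eef_rot: [0.0, 0.321, 0.947, -0.0]
wrist_force: [0.7, -0.1, -0.8]
opening: 0.669
grasp_force: 64.4
```

Emit:
send_rows:
  commands:
    - [[0, 0, 0, 0, 0, 0], [0, 0, 0, 0, 0, 0], [0, 0, 0, 0, 0, 0]]
  jaw: 0.85

```text
time_s: 32.32
eef_pos: [0.4893, 0.2447, 0.1744]
eef_rot: [0.0, 0.321, 0.947, 0.0]
wrist_force: [-0.3, 1.0, -0.4]
opening: 0.852
grasp_force: 0.0
```

Emit:
send_rows:
  commands:
    - [[0, 0, -0.5, 0, 0, 0], [0, 0, -0.8, 0, 0, 0], [0, -0.9, -0.3, 0, 0, 0], [0, -0.9, 0, 0, 0, 0], [0, -0.6, 0, 0, 0, 0], [0, 0, 0, 0, 0, 0], [0, 0, 0, 0, 0, 0]]

```text
time_s: 32.9
eef_pos: [0.4453, 0.1873, 0.2224]
eef_rot: [0.0, 0.321, 0.947, 0.0]
wrist_force: [-0.7, -0.4, 0.6]
opening: 0.85
grasp_force: 0.0
```

Emit:
send_rows:
  commands:
    - [[0, 0, 0, 0, 0, 0], [0, 0, 0, 0, 0, 0], [0, 0, 0, 0, 0, 0], [0, 0, 0, 0, 0, 0], [0, 0, 0, 0, 0, 0], [0, 0, 0, 0, 0, 0], [0, 0, 0, 0, 0, 0]]
  jaw: 0

```text
time_s: 33.48
eef_pos: [0.4455, 0.1878, 0.222]
eef_rot: [-0.0, 0.321, 0.947, -0.0]
wrist_force: [0.4, 0.3, -0.4]
opening: 0.002
grasp_force: 0.0
```

```bash
python3 - <<'E'
from h import *
c=imaging.camera("wrist")
p=dish(c,wd(-.085,0));print(dk(p));print("tool",dk(status.get_obs()["eef_pos"]))
cv2.imwrite("pics/w14.png",c["image"])
down(*wd(-.155,0),.178,yd)
E
```

```text
dish 0.48843398690223694 0.244818776845932 r 0.030543822795152664 mean [0.4864 0.2451 0.0158] px [441.727  226.4886] 7961
[-0.087   0.0002]
tool [-0.1583 -0.0005]
eef [0.4455 0.1878 0.2221] t 33.5333 q [ 0.1528  0.2375  1.962  -0.      0.9422 -0.7654]
shift now [0.0164 0.1106 1.4696] turn [-0.0006 -0.0006  0.0176] shift after turn [0.0167 0.1105 1.4696]
```

Emit:
send_rows:
  commands:
    - [[0, 0, 0.5, 0, 0, 0], [0, 0, 0.5, 0, 0, 0], [0, 0, 0.45, 0, 0, 0], [0, 0, 0, 0, 0, 0], [0, 0.4, 0, 0, 0, 0], [0, 0.4, 0, 0, 0, 0], [0, 0.3, 0, 0, 0, 0], [0, 0.3, 0, 0, 0, 0]]

```text
time_s: 34.2
eef_pos: [0.4716, 0.2216, 0.1792]
eef_rot: [0.0, 0.321, 0.947, 0.0]
wrist_force: [0.9, -1.1, 0.1]
opening: -0.003
grasp_force: 0.3
```

Emit:
send_rows:
  commands:
    - [[0, 0.3, 0, 0, 0, 0], [0, 0.3, 0, 0, 0, 0], [0, 0.3, 0, 0, 0, 0], [0, 0.3, 0, 0, 0, 0], [0, 0.3, 0, 0, 0, 0], [0, 0.3, 0, 0, 0, 0], [0, 0.3, 0, 0, 0, 0], [0, 0.3, 0, 0, 0, 0]]

```text
time_s: 34.87
eef_pos: [0.5153, 0.2789, 0.1789]
eef_rot: [-0.0, 0.321, 0.947, -0.0]
wrist_force: [-3.0, -3.3, 5.3]
opening: 0.002
grasp_force: 2.9
```

Emit:
send_rows:
  commands:
    - [[0, 0.1, 0, 0, 0, 0], [0, 0.05, 0, 0, 0, 0], [0, 0.05, 0, 0, 0, 0], [0, 0.03, 0, 0, 0, 0], [0, 0, 0, 0, 0, 0], [0, 0, 0, 0, 0, 0]]

```text
time_s: 35.37
eef_pos: [0.5182, 0.2822, 0.1787]
eef_rot: [-0.002, 0.32, 0.947, -0.003]
wrist_force: [-9.3, -13.8, 15.1]
opening: 0.003
grasp_force: 10.1
```

```bash
python3 - <<'E'
from h import *
dpush()
E
```

```text
t 35.4167 tool [-0.0392 -0.0007] 0.17869420566561534 Fdx -16.157170607419612
y rel walls; dish/cover edge uses image
```

Second dish home. On to the third, at about (.345,.276).

Emit:
send_rows:
  commands:
    - [[0, -0.5, 0, 0, 0, 0], [0, -0.9, 0, 0, 0, 0], [0, -0.5, -0.9, 0, 0, 0], [0.3, -0.9, -0.9, 0, 0, 0], [0.9, -0.9, -0.9, 0, 0, 0], [0.9, -0.9, -0.9, 0, 0, 0], [0, 0, -0.9, 0, 0, 0], [0, 0, 0, 0, 0, 0]]
  jaw: 0

```text
time_s: 36.08
eef_pos: [0.3933, 0.2141, 0.312]
eef_rot: [0.003, 0.32, 0.947, 0.002]
wrist_force: [1.9, 0.6, 0.9]
opening: 0.001
grasp_force: 0.0
```

```bash
python3 - <<'E'
from h import *
for i in range(2): c=imaging.camera("wrist")
cv2.imwrite("pics/w15.png",c["image"])
p=dish(c,[.3453,.276])
if p: 
    u=proj(c,np.array([p[0],p[1],.015])).astype(int);print(u,c["image"][u[1],u[0]]);down(*p,.25,yd)
print(status.get_obs()["q"])
E
```

```text
dish 0.34666335582733154 0.27612918615341187 r 0.030122779309749603 mean [0.346  0.2766 0.0159] px [345.1158  94.2877] 4860
[345  95] [158 174 175]
eef [0.3938 0.2139 0.3091] t 36.1833 q [ 0.2314  0.0069  2.0051  0.0003  1.1254 -0.687 ]
shift now [2.5139 0.688  1.9656] turn [0.0344 0.0241 0.0182] shift after turn [2.5104 0.6902 1.9693]
[ 0.2314  0.0069  2.0051  0.0003  1.1254 -0.687 ]
```

Emit:
send_rows:
  commands:
    - [[0.84, 0.23, 0, 0, 0, 0], [0.84, 0.23, 0, 0, 0, 0], [0.83, 0.23, 0, 0, 0, 0], [0, 0, 0.6, 0, 0, 0], [0, 0, 0.6, 0, 0, 0], [0, 0, 0.6, 0, 0, 0], [0, 0, 0, 0, 0, 0], [0, 0, 0, 0, 0, 0]]
  jaw: 1

```text
time_s: 36.85
eef_pos: [0.3457, 0.2755, 0.2521]
eef_rot: [-0.002, 0.321, 0.947, -0.001]
wrist_force: [0.5, 0.6, 0.3]
opening: 0.997
grasp_force: 0.0
```

```bash
python3 - <<'E'
from h import *
for i in range(2): c=imaging.camera("wrist")
p=dish(c,[.3467,.276]);down(*p,.175,yd)
E
```

```text
dish 0.3466179668903351 0.27610695362091064 r 0.030280008912086487 mean [0.3451 0.2771 0.0159] px [321.891  210.5601] 5874
eef [0.3466 0.2758 0.254 ] t 36.95 q [ 0.4029  0.0927  2.0497  0.0001  0.9992 -0.5149]
shift now [0.0058 0.0082 2.6326] turn [-0.0001 -0.0008  0.0137] shift after turn [0.006  0.0082 2.6326]
```

Emit:
send_rows:
  commands:
    - [[0, 0, 0.7, 0, 0, 0], [0, 0, 0.7, 0, 0, 0], [0, 0, 0.7, 0, 0, 0], [0, 0, 0.53, 0, 0, 0], [0, 0, 0, 0, 0, 0], [0, 0, 0, 0, 0, 0]]

```text
time_s: 37.45
eef_pos: [0.3464, 0.2757, 0.1752]
eef_rot: [-0.0, 0.321, 0.947, -0.0]
wrist_force: [0.8, -0.3, 0.9]
opening: 1.0
grasp_force: 0.0
```

Emit:
send_rows:
  commands:
    - [[0, 0, 0, 0, 0, 0], [0, 0, 0, 0, 0, 0], [0, 0, 0, 0, 0, 0], [0, 0, 0, 0, 0, 0], [0, 0, 0, 0, 0, 0], [0, 0, 0, 0, 0, 0]]
  jaw: 0

```text
time_s: 37.95
eef_pos: [0.3471, 0.2761, 0.177]
eef_rot: [0.001, 0.321, 0.947, 0.001]
wrist_force: [-2.8, -1.4, 13.0]
opening: 0.67
grasp_force: 61.0
```

Emit:
send_rows:
  commands:
    - [[0, 0, -0.5, 0, 0, 0], [0, 0, -0.8, 0, 0, 0], [0, 0, -0.8, 0, 0, 0], [-0.64, 0.71, 0, 0, 0, 0], [-0.64, 0.71, 0, 0, 0, 0], [-0.64, 0.7, 0, 0, 0, 0], [0, 0, 0, 0, 0, 0]]

```text
time_s: 38.53
eef_pos: [0.4354, 0.2919, 0.2406]
eef_rot: [0.003, 0.321, 0.947, 0.003]
wrist_force: [-0.3, -0.3, 0.1]
opening: 0.66
grasp_force: 64.3
```

```bash
python3 - <<'E'
from h import *
for i in range(3): imaging.camera("wrist")
print(status.get_obs()["grasp_force"]);down(*wd(-.085,.074),.1755,yd)
E
```

```text
64.25337553024292
eef [0.4303 0.2911 0.2382] t 38.6833 q [ 0.366   0.2781  1.8665  0.0001  0.9972 -0.5518]
shift now [-0.0169  0.0216  2.0889] turn [-0.0015 -0.0018  0.0138] shift after turn [-0.0165  0.0213  2.0889]
```

Emit:
send_rows:
  commands:
    - [[0, 0.02, 0.5, 0, 0, 0], [0, 0, 0.5, 0, 0, 0], [0, 0, 0.5, 0, 0, 0], [0, 0, 0.4, 0, 0, 0], [0, 0, 0.16, 0, 0, 0], [0, 0, 0, 0, 0, 0], [0, 0, 0, 0, 0, 0]]

```text
time_s: 39.27
eef_pos: [0.4296, 0.2916, 0.177]
eef_rot: [-0.001, 0.32, 0.947, -0.001]
wrist_force: [-7.5, -3.9, 14.3]
opening: 0.667
grasp_force: 65.7
```

Emit:
send_rows:
  commands:
    - [[0, 0, 0, 0, 0, 0], [0, 0, 0, 0, 0, 0], [0, 0, 0, 0, 0, 0]]
  jaw: 0.85

```text
time_s: 39.52
eef_pos: [0.4306, 0.2917, 0.1762]
eef_rot: [0.0, 0.321, 0.947, 0.0]
wrist_force: [0.9, -0.1, -0.1]
opening: 0.85
grasp_force: 0.0
```

Emit:
send_rows:
  commands:
    - [[0, 0, -0.5, 0, 0, 0], [0, 0, -0.8, 0, 0, 0], [0, -0.9, -0.3, 0, 0, 0], [0, -0.9, 0, 0, 0, 0], [0, -0.6, 0, 0, 0, 0], [0, 0, 0, 0, 0, 0], [0, 0, 0, 0, 0, 0]]

```text
time_s: 40.1
eef_pos: [0.3868, 0.2341, 0.2241]
eef_rot: [0.0, 0.321, 0.947, 0.0]
wrist_force: [0.5, -0.2, -0.0]
opening: 0.847
grasp_force: 0.0
```

Emit:
send_rows:
  commands:
    - [[0, 0, 0, 0, 0, 0], [0, 0, 0, 0, 0, 0], [0, 0, 0, 0, 0, 0], [0, 0, 0, 0, 0, 0], [0, 0, 0, 0, 0, 0], [0, 0, 0, 0, 0, 0], [0, 0, 0, 0, 0, 0]]
  jaw: 0

```text
time_s: 40.68
eef_pos: [0.3871, 0.2346, 0.224]
eef_rot: [-0.0, 0.321, 0.947, -0.0]
wrist_force: [0.5, 0.2, -0.2]
opening: 0.004
grasp_force: 0.0
```

```bash
python3 - <<'E'
from h import *
c=imaging.camera("wrist")
p=dish(c,wd(-.085,.074));print(dk(p));print("tool",dk(status.get_obs()["eef_pos"]))
down(*wd(-.155,.074),.178,yd)
E
```

```text
dish 0.4286516606807709 0.29206138849258423 r 0.030522344633936882 mean [0.4266 0.2922 0.0158] px [439.8395 223.2193] 7889
[-0.0859  0.0764]
tool [-0.1568  0.0743]
eef [0.3871 0.2345 0.224 ] t 40.7333 q [ 0.2814  0.1725  2.0377 -0.      0.9315 -0.6367]
shift now [-0.0101  0.059   1.5328] turn [-0.0011 -0.0006  0.0174] shift after turn [-0.0099  0.0588  1.5328]
```

Emit:
send_rows:
  commands:
    - [[0, 0, 0.5, 0, 0, 0], [0, 0, 0.5, 0, 0, 0], [0, 0, 0.5, 0, 0, 0], [0, 0, 0, 0, 0, 0], [0, 0.4, 0, 0, 0, 0], [0, 0.4, 0, 0, 0, 0], [0, 0.3, 0, 0, 0, 0], [0, 0.3, 0, 0, 0, 0]]

```text
time_s: 41.4
eef_pos: [0.4132, 0.2684, 0.1797]
eef_rot: [0.0, 0.321, 0.947, 0.0]
wrist_force: [0.3, -0.9, 0.4]
opening: -0.002
grasp_force: 0.2
```

Emit:
send_rows:
  commands:
    - [[0, 0.3, 0, 0, 0, 0], [0, 0.3, 0, 0, 0, 0], [0, 0.3, 0, 0, 0, 0], [0, 0.3, 0, 0, 0, 0], [0, 0.3, 0, 0, 0, 0], [0, 0.3, 0, 0, 0, 0], [0, 0.3, 0, 0, 0, 0], [0, 0.25, 0, 0, 0, 0]]

```text
time_s: 42.07
eef_pos: [0.4561, 0.3246, 0.1793]
eef_rot: [0.0, 0.321, 0.947, -0.0]
wrist_force: [-1.7, -3.4, 4.7]
opening: -0.003
grasp_force: 2.5
```

Emit:
send_rows:
  commands:
    - [[0, 0.1, 0, 0, 0, 0], [0, 0.05, 0, 0, 0, 0], [0, 0.05, 0, 0, 0, 0], [0, 0.03, 0, 0, 0, 0], [0, 0, 0, 0, 0, 0], [0, 0, 0, 0, 0, 0]]

```text
time_s: 42.57
eef_pos: [0.4588, 0.3279, 0.1791]
eef_rot: [-0.001, 0.32, 0.947, -0.003]
wrist_force: [-6.4, -12.4, 14.3]
opening: -0.004
grasp_force: 9.7
```

```bash
python3 - <<'E'
from h import *
dpush()
E
```

```text
t 42.6167 tool [-0.0391  0.0743] 0.17906395303568284 Fdx -14.117199870843578
y rel walls; dish/cover edge uses image
```

All three are home. I'll retreat, then check the dock and chart.

Emit:
send_rows:
  commands:
    - [[0, -0.5, 0, 0, 0, 0], [0, -0.9, 0, 0, 0, 0], [0, -0.4, -0.9, 0, 0, 0], [-0.9, -0.5, -0.9, 0, 0, 0], [-0.9, 0, -0.9, 0, 0, 0], [-0.9, 0, -0.9, 0, 0, 0], [-0.9, 0, -0.9, 0, 0, 0], [0, 0, -0.9, 0, 0, 0]]

```text
time_s: 43.28
eef_pos: [0.5067, 0.2064, 0.343]
eef_rot: [0.002, 0.322, 0.947, 0.0]
wrist_force: [0.3, 0.4, 0.3]
opening: -0.003
grasp_force: 0.0
```

Emit:
send_rows:
  commands:
    - [[-0.6, 0, -0.5, 0, 0, 0], [0, 0, 0, 0, 0, 0], [0, 0, 0, 0, 0, 0]]

```text
time_s: 43.53
eef_pos: [0.5183, 0.1978, 0.3564]
eef_rot: [0.001, 0.321, 0.947, 0.001]
wrist_force: [-1.2, 0.8, -0.1]
opening: 0.002
grasp_force: 0.0
```

```bash
python3 - <<'E'
from h import *
c=imaging.camera("wrist");t=imaging.camera("top");s=imaging.camera("scene")
a=c["image"];b=cv2.resize(t["image"][60:310,160:480],(640,500))
cv2.imwrite("pics/f.png",cv2.resize(np.vstack([a[:300],np.zeros((4,640,3),np.uint8),cv2.resize(t["image"][95:270,170:480],(640,290))]),(640,594)))
W=cloud(t);O2=np.array([.609,-.088]);mx=np.array([np.cos(psi),np.sin(psi)]);my=np.array([-mx[1],mx[0]])
d=W[...,:2]-O2;X=d@mx;Y=d@my;Z=W[...,2];q=(Z>.128)&(Z<.145)&(t["image"].min(-1)>120)&(abs(X)<.06)&(abs(Y)<.08)
print(q.sum(),np.percentile(X[q],[5,50,95]),np.percentile(Y[q],[2,98]))
print(status.get_obs()["eef_pos"])
E
```

```text
170 [-0.0018  0.0037  0.0097] [-0.0552  0.058 ]
[0.5167 0.1984 0.3539]
```

View pics/f.png

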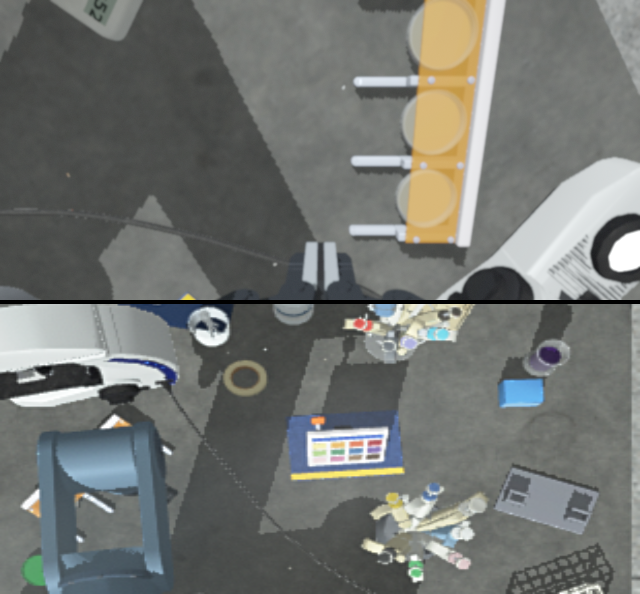

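The dishes are in the three bays (rows 35, 120 and 195), each sticking out the same small amount. The chart stands face to the yellow stripe, and the tape and carton are unmoved. Handing in.

```bash
python3 -c "
from bench import ctrl
print(ctrl.hand_in())"
```

```text
the job is handed in; nothing more can be done
None
```

The job is handed in: the chart stands on its fully open leg in the middle of the blue mat, square to it and facing the yellow edge. All three dishes are home under the amber cover, one to a bay, and the carton and tape are where they were.

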